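Unlatch a guarded pallet with the reach hook and draw it out

ROBOT

A 6-joint arm with a two-finger parallel gripper is mounted at the origin on a cart in front of the work surface, level with it; the furniture and walls round the work are solid. World frame = base frame: x ahead of the robot, y to its left, z up, the work surface at z = 0. Lengths are in m, angles in rad, forces in N, time in s.
With the tool pointing down it reaches from about 0.325 to 0.9 m from the base axis. Payload 6.1 kg.
Tool frame: the origin (TCP) lies midway between the tips of the shut fingers; the grasp point (between the pads) lies 19 mm behind it; x points along the fingers, y is the direction in which the jaws open and shut, and the axes are right-handed (so a half turn about x gives the same grasp; the last joint's range is limited). The gripper opens to 87 mm and grips with 3 to 60 N. Pads are 19 mm wide; open, the fingers measure 117 mm over their backs; the gripper's body (75 mm by 190 mm) begins 51 mm behind the grasp point.
Start: joints at [1.019, 0.22, 1.526, -0, 1.395, -0.126], TCP at [0.258, 0.569, 0.189] pointing down, gripper open.
Joint ranges: [-2.98, 2.98], [-0.91, 2.08], [0.09, 2.57], [-1.24, 4.39], [0.2, 2.65], [-2.68, 2.68]. Speed limits (rad/s): [2.57, 2.57, 3.01, 3.14, 3.14, 3.14].

INTERFACE

Orientations are given as a rotation vector (axis times angle).
In Python, from bench import read_state, get_image, hand_in gives the robot as it stands.
- The arm moves only by the tool carry_out, never from a script. Its argument "motion" is a list that holds one entry, the list of rows, each a list of 7 numbers: the opening in per cent of the stroke, from 0 (shut) to 100 (fully open), then the shift along the world's x, y, z in cm, then the turn, a rotation vector about the world's x, y, z in rad. In form: [[[hand, x, y, z, wx, wy, wz], ...]]. A call has 1 to 5 rows; each row is the pose to reach, as a shift and turn from the pose measured when the call began; what a row does not reach only later rows make up. A row lasts 1/10 s, in which the tool goes at most 50 mm and 8.59 degrees, less where a joint would pass 70% of its speed; a pose out of reach is approached as far as the arm can. A call with a gripper value outside its range is refused whole. The fingers move at their own pace and stop on an object; "grip_force" is the grip in N (left out, the last holds). Time passes only in rows, so rows that repeat a pose let the fingers close. It gives the time, the measured TCP pose, the force and the opening at its end, in the units of the state.
- read_state(): the state, without advancing time (a new reading comes with each control period).
- get_image(name): name is "scene" or "side" or "wrist"; returns a dict with "image" (400x640x3 uint8, blue, green, red), "mtx" (3x3 intrinsics, pixels), "distortion" ([k1, k2, p1, p2, k3] as OpenCV has them; the pictures are not rectified), "pose" (4x4, takes a point from camera to world coordinates). Camera axes: x right, y down, z forward; pixel columns grow to the right and rows downward; lengths in m; the calibration is good to about 2 mm. A picture is of the moment at which its call begins. There is no depth.
- hand_in(): hands the job in, once; it reports no verdict.
The state is a dict: "time": time; "joint_pos": joint angles; "qd": joint speeds; "tau": joint torques, N m; "tcp_pos": TCP position; "orientation": TCP orientation; "ft_force": force on the tool from outside, world axes, zero at the start; "moment": the same for the moment, N m; "finger_gap": finger opening in m.
Only numpy, scipy, OpenCV 4.12 (cv2) and the standard library are available. Lean on these libraries where they do the work, as an engineer would, in place of code of your own. Each camera call takes 0.05 s, during which the arm holds its last target.

TASK

The pallet in the guarded docking station is held by a spring bolt that can only be reached through the yellow-edged slot in the clear guard. Take the orange-handled reach hook from its stand and, gently and with the hook alone, lift the bolt's red-tipped arm out of its notch, draw the bolt back to its stop and lower the arm into the second notch, so that the bolt stays drawn. Then pull the pallet all the way out to its front stop with the red spindle still standing on it, and hang the hook back upright in its stand, disturbing nothing else on the bench.

Things in the scene. Friction and masses are not known exactly. Their poses are not given: they have to be found in the camera images.
- station: Docking station fixed to the bench, base plate 280 x 290 x 10 mm. Frame: origin on the bench, z up, x to the far side, y left. In mm: pallet lane y -116 to -10, runs along x, open at the front; spring latch on the left. Clear guard roof over x -20 to 130, top z 104, with skirts front left, left and rear. Below the slot a hook has free room at x 22 to 37, y 3 to 130, z 10 up, arm apart.
- slot_mid (a point): Middle of the yellow-edged tool slot in the guard roof, the only way to the latch: station frame x 32, y 55, z 104 mm (roof top). The slot is 32 mm wide along station x (16 to 48) and 120 mm long along y (-5 to 115).
- bolt: Spring bolt with its arm. Bolt along station y, axis x 60, z 42 mm; nose to -y in the pallet's strike; origin on its axis at the arm's root, at station y 40 latched. The arm (7 mm bar, red ball at the end) points to station -x. Beside it the dark catch plate, x 37 to 48: a lug (top z 43, 15.5 long in y), then the parking notch (8.9 wide), then an end wall to z 74. The arm clears the lug when lifted 0.40 rad.
- red_ball (a point): Centre of the red ball (15 mm diameter) at the end of the arm, 52 mm out from the bolt axis; latched: station frame x 8, y 40, z 42 mm. Moves with bolt and arm. It rises as the arm is lifted (up to a stop at 0.9 rad, z 83) and falls back by its own weight; lifting the arm at lift_point takes about 0.6 N.
- lift_point (a point): Middle of the latched arm, 30 mm out from the bolt axis, a good place for the hook: station frame x 30, y 40, z 42 mm. Fixed to the station, does not move with the bolt. The arm's underside is 3.5 mm below it, the base plate 32 mm below it.
- bolt_root (a point): Same point as the origin of bolt. Travel along station +y as the bolt is drawn: 0 latched. Spring: 1.6 N at 0, 3.5 N at 48 mm; friction 0.5 N. The catch plate is clamped in slotted holes, 0 to 22 mm (c) out, other each time and not measured: the raised arm meets the end wall, a hard stop, at 26.4 + c mm, drops into the notch only above 24.6 + c, and let back there holds the bolt drawn.
- pallet (a joint): Pallet slide, m: 0 docked, grows as the pallet comes out toward station -x, front stop at 0.070; friction about 1.5 N. The bolt blocks it until drawn about 15 mm.
- pull_post (a point): Grip point on the black upright pull post at the front of the pallet: on its axis at z 85 mm, 38 mm in front of the guard when docked; moves with the pallet. The post is 16 mm in diameter from z 30 to 94 mm, with a cap of 19 mm diameter to z 98.
- spindle: Red printed spindle, 47 mm foot, 67 mm high, standing loose on the pallet between four locating pins of 6 mm diameter and 8 mm height; origin under its foot (station frame x 28, y -70, z 26 mm when docked).
- hook: Reach hook, 0.12 kg. Origin on the stem axis at the collar's underside, z up (mm): orange handle 22 x 22, z 4 to 54, sides along x and y; collar 28 diameter, z 0 to 4; steel stem 6 diameter down to z -107, there a foot of the same bar toward +y (underside z -110, top z -104), ending in an upturned tip at y 16.5, top z -95. Stem to tip 10.5 clear.
- hook_stand: Grey tool stand, fixed; origin under the fork. Base 80 x 70 mm, post behind (x 30 to 42), fork toward its -x: prongs at y 6 to 16 and -16 to -6, x -22 to 34, top z 135; lips 3 mm high on the prong ends, x -22 to -18. The hook's stem stands in the fork, collar on the prongs: lift it over the lips, then out toward -x.
- stand_seat (a point): Seat of the hook in the stand, where the hook's origin (collar underside) belongs: stand frame x 0, y 0, z 135 mm.
- meter: Orange pocket multimeter 139 x 74 x 48 mm, lying loose; origin under its middle.
- clean_bottle: Grey bottle with blue cap, 56 mm diameter, 143 mm high, standing loose; origin under its middle.
- oil_bottle: White dropper bottle with red tip, 43 mm diameter, 118 mm high, standing loose; origin under its middle.

How it is judged:
On the way, in this order (a step that is already met when the one before it is completed fails the run):
1. the bolt is drawn and its arm lies in the parking notch, the hook off it (y of bolt_root in the frame of station above 0.0605 m and z of red_ball in the frame of station below 0.051 m and contact force between hook and bolt below 0.3 N), for 0.2 s.
2. the pallet is drawn out to its front stop (y of bolt_root in the frame of station above 0.0605 m and z of red_ball in the frame of station below 0.051 m and value of joint pallet above 0.062 m), for 0.2 s.
At the end, for the whole second after the job is handed in: Bolt drawn at least 20.5 mm with its arm down in the parking notch (ball less than 9 mm above its level), pallet out at least 62 of 70 mm, hook hanging still and upright (within 0.15 rad) in its stand, collar within 12 mm of the seat (all of step 2 and distance between hook and stand_seat below 0.012 m and angle between hook's own z axis and vertical below 0.15 rad and linear speed of hook below 0.02 m/s); the robot touches nothing.
It fails at once if the spindle on the pallet is tipped (angle between spindle's own z axis and vertical above 0.3 rad).
It fails at once if the hook is forced against the station or its latch: more than 11 N (contact force between hook and station above 11 N).
It fails at once if the gripper's fingers touch the bolt or its arm instead of the hook (contact force between the fingers and bolt above 0.5 N).
It fails at once if the multimeter or a bottle is moved more than 15 mm or a bottle tipped (distance of any of meter, clean_bottle, oil_bottle from where it was at the start of the episode above 0.015 m or angle between any of clean_bottle, oil_bottle's own z axis and vertical above 0.3 rad).
It also fails if it takes over 64 s, if anything falls off the work surface, if the arm or the gripper's body presses on something with over 40 N, if the wrist force passes 120 N, or if a joint passes its speed limit or range.

## Working session

There is one attempt and no reset: what is moved stays moved. The work goes in short steps, Python scripts to look and compute and a tool call to move; the robot and the scene stay as the last step left them, time stands still between calls to the robot, and variables do not carry over. Pictures are saved under pics/ and viewed, and the job is handed in when it is done.

Besides the shell and the picture viewer there is one more tool, called after "Call:" by a JSON object that holds its "name" and its "arguments", one argument or row to a line. carry_out: Moves the arm, as the interface text tells. Its arguments: {"type":"object","properties":{"motion":{"type":"array"},"grip_force":{"type":"number"}},"required":["motion"]}

```bash
ls; mkdir -p pics
python3 - <<'E'
from bench import *
import cv2
print(read_state())
for n in ["scene","side","wrist"]:
    r=get_image(n); cv2.imwrite(f"pics/{n}0.png",r["image"]); print(n,r["mtx"].round(1).tolist(),r["distortion"],r["pose"].round(4).tolist())
E
```

```text
pics
{'time': 0.0, 'joint_pos': array([ 1.01891202e+00,  2.21220699e-01,  1.52758008e+00,  4.16855699e-05,
        1.39469582e+00, -1.26072278e-01]), 'qd': array([-0.00045036, -0.00052872, -0.00035933,  0.00057577,  0.00063557,
        0.00170852]), 'tau': array([-4.94089509e-04, -4.94615650e+01, -3.87379611e+01,  6.99026906e-02,
        5.74005023e-02, -1.62100469e-04]), 'tcp_pos': array([0.25778458, 0.56863049, 0.1880571 ]), 'orientation': array([ 0.33260241,  1.54554523, -0.33541916]), 'ft_force': array([-0.55407239, -0.59687356,  0.39736017]), 'moment': array([ 0.00903358,  0.0103897 , -0.05044511]), 'finger_gap': 0.08730450751485144}
scene [[512.6, 0.0, 320.3], [0.0, 512.6, 196.3], [0.0, 0.0, 1.0]] [-0.01271308  0.          0.          0.          0.        ] [[0.8163, -0.2855, 0.5021, -0.1532], [-0.5776, -0.4079, 0.7071, -0.9284], [0.0029, -0.8673, -0.4979, 0.7319], [0.0, 0.0, 0.0, 1.0]]
side [[388.1, 0.0, 316.1], [0.0, 388.1, 206.9], [0.0, 0.0, 1.0]] [-0.09780531  0.          0.          0.          0.        ] [[0.8976, -0.2301, 0.376, 0.1347], [-0.4401, -0.514, 0.7362, -0.7269], [0.0238, -0.8263, -0.5627, 0.6377], [0.0, 0.0, 0.0, 1.0]]
wrist [[300.4, 0.0, 319.0], [0.0, 300.4, 203.1], [0.0, 0.0, 1.0]] [-0.00540632  0.          0.          0.          0.        ] [[0.4137, 0.8794, 0.2358, 0.1951], [0.9104, -0.3991, -0.109, 0.5985], [-0.0017, 0.2598, -0.9657, 0.3838], [0.0, 0.0, 0.0, 1.0]]
```

View pics/scene0.png

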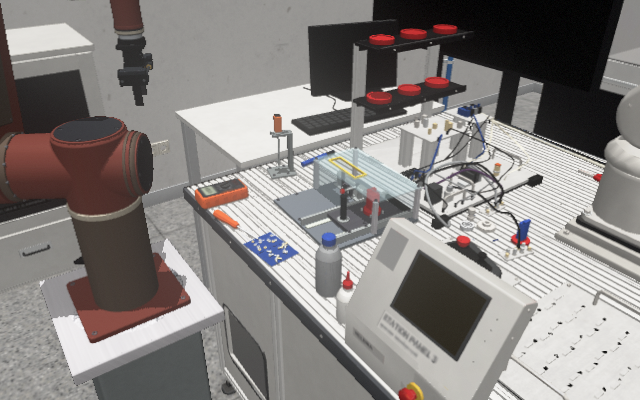

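View pics/side0.png

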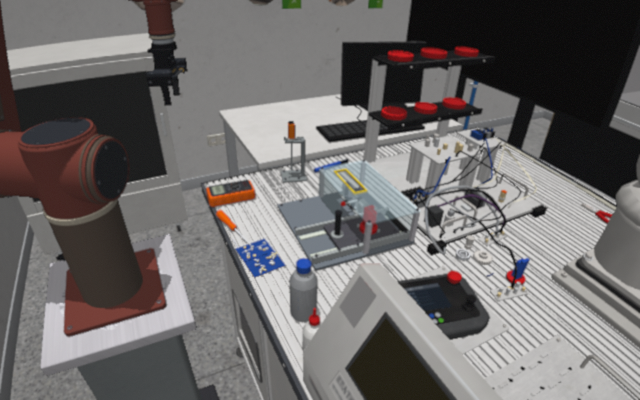

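View pics/wrist0.png

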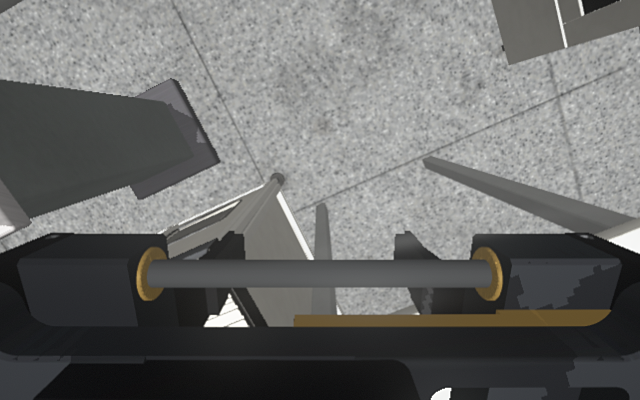

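The scene view shows the station near (345,195), the stand with the orange handle near (282,150), the meter at (222,193) and the bottles at (328,265) and (347,300). The wrist view shows only floor. Next I'll zoom in on the first two views.

Run:
```python
import cv2
a=cv2.imread("pics/scene0.png")[100:260,180:430]; cv2.imwrite("pics/sc_z.png",cv2.resize(a,None,fx=3.2,fy=3.2,interpolation=cv2.INTER_CUBIC))
a=cv2.imread("pics/side0.png")[110:280,200:430]; cv2.imwrite("pics/si_z.png",cv2.resize(a,None,fx=3.4,fy=3.4,interpolation=cv2.INTER_CUBIC))
```

```text
(no output)
```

View pics/sc_z.png

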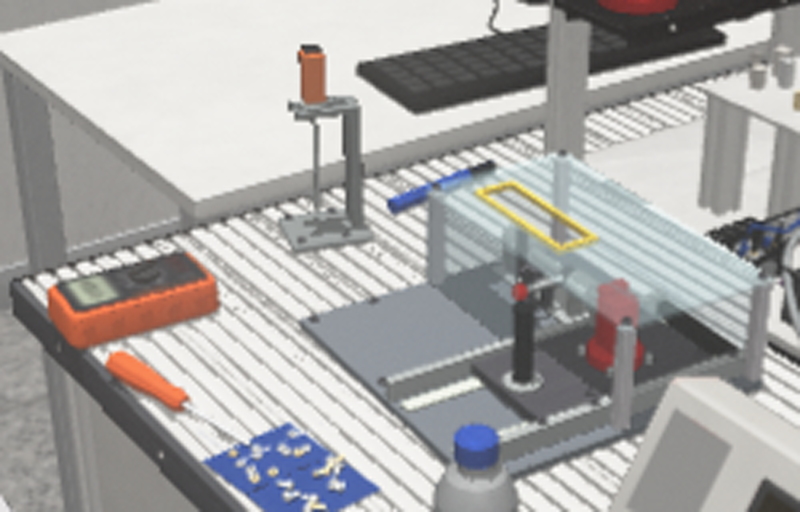

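View pics/si_z.png

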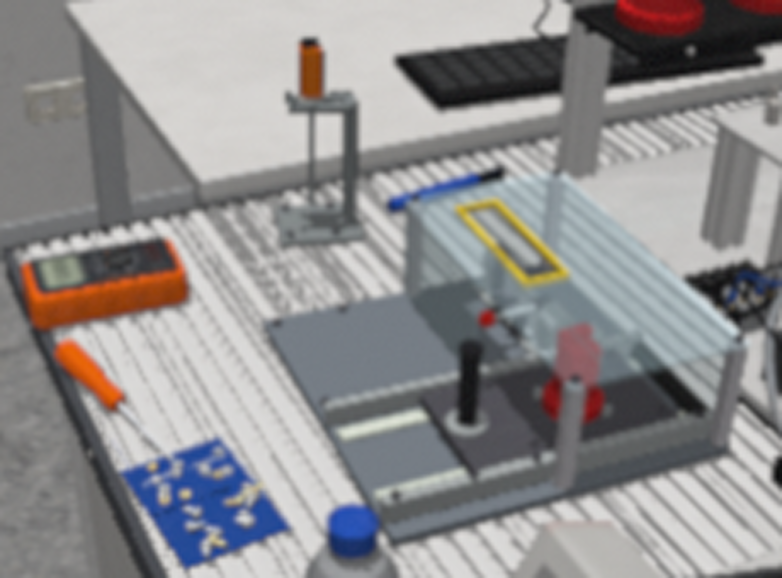

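The enlarged views show the yellow slot, the red ball under the guard, the black post, the red spindle, and the hook in its stand with the fork opening to the left. I'll write the ray helpers and measure these.

```bash
cat > h.py <<'E'
import numpy as np, cv2
from bench import read_state,get_image,hand_in
def ray(r,uv):
    p=cv2.undistortPoints(np.array([[uv]],float),r["mtx"],np.array(r["distortion"]))[0,0]
    d=r["pose"][:3,:3]@np.array([p[0],p[1],1]); return r["pose"][:3,3],d/np.linalg.norm(d)
def onz(r,uv,z):
    o,d=ray(r,uv); return o+d*(z-o[2])/d[2]
def tri(rs,uvs):
    A=np.zeros((3,3));b=np.zeros(3);L=[]
    for r,uv in zip(rs,uvs):
        o,d=ray(r,uv);P=np.eye(3)-np.outer(d,d);A+=P;b+=P@o;L.append((P,o))
    x=np.linalg.solve(A,b); return x,[np.linalg.norm(P@(x-o)) for P,o in L]
def proj(r,p):
    T=np.linalg.inv(r["pose"]);R=T[:3,:3];t=T[:3,3]
    return cv2.projectPoints(np.array([p],float),cv2.Rodrigues(R)[0],t,r["mtx"],np.array(r["distortion"]))[0].ravel()
def blobs(r,lo,hi,amin=8):
    h=cv2.cvtColor(r["image"],cv2.COLOR_BGR2HSV); m=cv2.inRange(h,lo,hi)
    n,l,s,c=cv2.connectedComponentsWithStats(m); return m,[(s[i].tolist(),c[i].round(1).tolist()) for i in range(1,n) if s[i][4]>=amin],l
def yel(r):
    m,b,l=blobs(r,(22,110,110),(35,255,255)); return m,b
E
python3 - <<'E'
from h import *
R={n:get_image(n) for n in("scene","side")}
for n,r in R.items():
    m,b=yel(r); print(n,"yel",b)
    ys,xs=np.nonzero(m); P=np.array([onz(r,(x,y),.104)[:2] for x,y in zip(xs,ys)])
    # keep biggest
    sel=np.abs(P-np.median(P,0)).max(1)<.1; P=P[sel]
    print(cv2.minAreaRect((P*1000).astype(np.float32)))
    print("orange",blobs(r,(3,150,100),(15,255,255),15)[1])
    print("red",[x for x in blobs(r,(0,150,100),(2,255,255),4)[1]],[x for x in blobs(r,(172,130,90),(180,255,255),4)[1]])
E
```

```text
scene yel [([329, 157, 37, 21, 110], [347.4, 167.1]), ([407, 383, 17, 17, 112], [416.2, 390.5])]
((261.34222412109375, -591.4076538085938), (31.608308792114258, 14.895146369934082), 82.94257354736328)
orange [([195, 186, 52, 22, 403], [216.5, 197.3]), ([214, 210, 24, 17, 157], [224.7, 217.9]), ([405, 388, 12, 12, 21], [412.1, 392.1])]
red [([433, 24, 24, 10, 164], [444.6, 28.5]), ([400, 28, 27, 11, 211], [412.7, 33.1]), ([369, 34, 26, 11, 219], [381.3, 39.1]), ([425, 77, 24, 11, 214], [436.5, 82.0]), ([398, 84, 23, 12, 210], [409.0, 89.3]), ([367, 92, 25, 12, 223], [378.9, 96.8]), ([594, 174, 8, 7, 37], [597.6, 176.6]), ([342, 189, 2, 3, 5], [342.4, 190.2]), ([457, 236, 13, 9, 85], [462.8, 239.8]), ([512, 236, 6, 8, 27], [514.1, 239.6]), ([523, 237, 7, 8, 26], [526.7, 240.8]), ([520, 242, 2, 2, 4], [520.5, 242.5]), ([343, 277, 9, 9, 48], [347.1, 282.2]), ([399, 388, 17, 12, 153], [406.8, 394.3])] [([436, 31, 4, 3, 6], [437.8, 31.7]), ([452, 30, 4, 3, 4], [453.5, 31.0]), ([414, 35, 4, 2, 4], [415.5, 35.5]), ([423, 34, 3, 4, 5], [423.8, 35.8]), ([410, 37, 3, 2, 4], [411.2, 37.5]), ([44
[... 1540 characters left out ...]
[432.4, 53.0]), ([469, 48, 3, 3, 5], [470.4, 49.2]), ([388, 50, 21, 11, 104], [397.9, 55.2]), ([443, 50, 4, 2, 6], [444.2, 50.7]), ([409, 55, 5, 6, 15], [410.5, 56.9]), ([445, 97, 20, 12, 101], [454.5, 103.4]), ([416, 102, 20, 12, 78], [425.4, 108.3]), ([381, 106, 25, 14, 149], [393.3, 112.8]), ([597, 212, 4, 6, 9], [598.6, 214.8]), ([600, 213, 10, 4, 15], [604.1, 214.2]), ([360, 222, 5, 11, 28], [362.0, 226.0]), ([372, 224, 6, 10, 26], [373.9, 228.3]), ([507, 271, 7, 8, 27], [509.7, 274.8]), ([447, 272, 12, 11, 56], [452.9, 276.9]), ([459, 277, 2, 3, 6], [459.5, 278.0]), ([515, 276, 10, 7, 22], [520.6, 279.2]), ([510, 280, 3, 3, 6], [511.0, 280.7]), ([309, 309, 10, 16, 52], [313.8, 318.4])]
```

Run:
```python
from h import *
R={n:get_image(n) for n in("scene","side")}
for n,r in R.items():
    m,b,l=blobs(r,(22,110,110),(35,255,255)); m[250:]=0
    ys,xs=np.nonzero(m); P=np.array([onz(r,(x,y),.104)[:2] for x,y in zip(xs,ys)])
    print(n,cv2.boxPoints(cv2.minAreaRect((P*1000).astype(np.float32))).round().tolist(), (P*1000).mean(0))
rs=[R["scene"],R["side"]]
print("handle",tri(rs,[(277.8,124.1),(291,130.4)]))
print("ball",tri(rs,[(342.4,190.7),(342.8,203.4)]))
print("post top",tri(rs,[(180+525/3.2,100+300/3.2),(200+470/3.4,110+345/3.4)]))
print("stem bottom",tri(rs,[(180+318/3.2,100+210/3.2),(200+311/3.4,110+200/3.4)]))
print("post", tri(rs,[(180+352/3.2,100+160/3.2),(200+350/3.4,110+150/3.4)]))
print("cap",tri(rs,[(180+475/3.2,100+435/3.2),(200+352/3.4,110+515/3.4)]))
print("meter",tri(rs,[(216.5,197.3),(229.8,196.7)]))
```

```text
scene [[610.0, -8.0], [650.0, -10.0], [658.0, 119.0], [618.0, 121.0]] [633.60128376  51.86116049]
side [[608.0, -13.0], [648.0, -16.0], [655.0, 114.0], [615.0, 116.0]] [631.60937521  45.19654008]
handle (array([0.56645474, 0.30326458, 0.16170632]), [np.float64(0.0002663798644199304), np.float64(0.00026637986441988877)])
ball (array([0.60410275, 0.03262347, 0.04724947]), [np.float64(0.0010814683910795727), np.float64(0.001081468391079519)])
post top (array([ 0.52536458, -0.07548504,  0.11266037]), [np.float64(0.002134569211602128), np.float64(0.0021345692116021705)])
stem bottom (array([0.56967046, 0.31009996, 0.0220444 ]), [np.float64(0.0007117539381131282), np.float64(0.0007117539381132591)])
post (array([0.61543101, 0.31951897, 0.06094714]), [np.float64(0.0019384771460528372), np.float64(0.0019384771460529016)])
cap (array([ 0.36648848, -0.22644145,  0.13639056]), [np.float64(0.0003866625589230831), np.float64(0.0003866625589230739)])
meter (array([ 0.35672786,  0.31638371, -0.02918222]), [np.float64(0.004231850956986534), np.float64(0.004231850956986459)])
```

Call:
{"name": "carry_out", "arguments": {
  "motion": [
    [[100,2,-5,2,0,0,0],[100,5,-10,5,0,0,0],[100,8,-15,8,0,0,0],[100,12,-20,12,0,0,0],[100,15,-24,14,0,0,0]]
  ]
}}

```text
time: 0.85
tcp_pos: [0.373, 0.3762, 0.3005]
orientation: [0.334, 1.544, -0.333]
ft_force: [0.8, 1.6, 0.5]
finger_gap: 0.0871
```

Run:
```python
from h import *
s=read_state(); print(s["tcp_pos"],s["joint_pos"].round(3)); print(cv2.Rodrigues(s["orientation"])[0].round(3))
r=get_image("wrist"); cv2.imwrite("pics/w1.png",r["image"]); print(r["pose"].round(3))
```

```text
[0.37297871 0.37619244 0.30046583] [ 0.641 -0.06   1.618 -0.     1.583 -0.505]
[[ 0.001  0.412  0.911]
 [ 0.     0.911 -0.412]
 [-1.     0.001  0.001]]
[[ 0.413  0.879  0.238  0.31 ]
 [ 0.911 -0.399 -0.107  0.406]
 [ 0.001  0.26  -0.965  0.496]
 [ 0.     0.     0.     1.   ]]
```

View pics/w1.png

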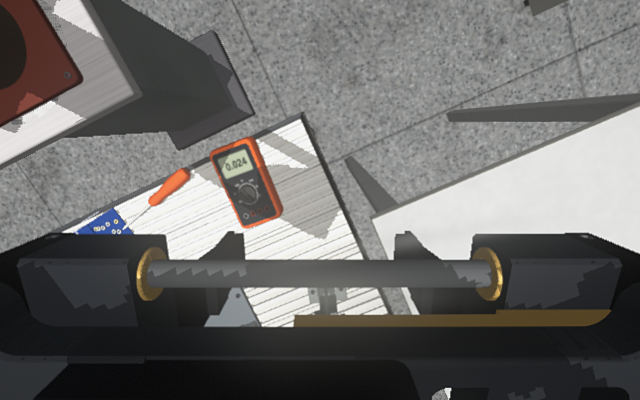

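The wrist camera looks at the robot side of the tool, because the fingers hide everything from row 235 down. I'll move beyond the stand, square up the jaws and look back.

Call:
{"name": "carry_out", "arguments": {
  "motion": [
    [[100,5,-2,1,0,0,0.12],[100,10,-3,2,0,0,0.24],[100,15,-4,3,0,0,0.36],[100,20,-6,4,0,0,0.42],[100,25,-7,4,0,0,0.42]]
  ]
}}

```text
time: 1.4
tcp_pos: [0.6089, 0.3067, 0.3452]
orientation: [0.01, 1.561, -0.003]
ft_force: [0.7, 1.8, 0.1]
finger_gap: 0.0873
```

Run:
```python
from h import *
s=read_state(); print(s["tcp_pos"],s["joint_pos"].round(3)); print(cv2.Rodrigues(s["orientation"])[0].round(3))
r=get_image("wrist"); cv2.imwrite("pics/w2.png",r["image"]); print(r["pose"].round(3))
```

```text
[0.60888865 0.30673917 0.34517601] [ 0.351  0.304  1.14   0.     1.687 -1.212]
[[ 0.01   0.008  1.   ]
 [ 0.004  1.    -0.008]
 [-1.     0.004  0.01 ]]
[[ 0.009  0.963  0.27   0.538]
 [ 1.    -0.01   0.002  0.307]
 [ 0.004  0.27  -0.963  0.54 ]
 [ 0.     0.     0.     1.   ]]
```

View pics/w2.png

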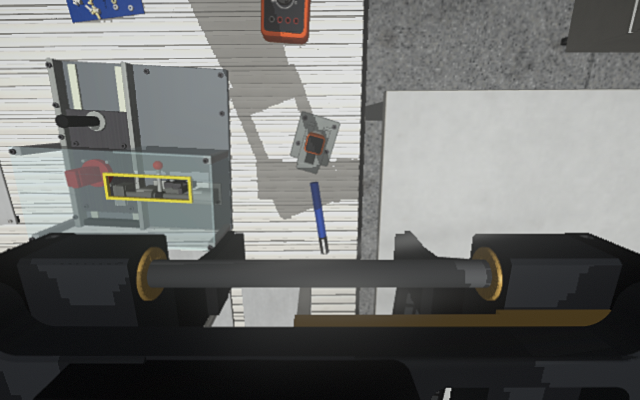

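This view shows everything from above: the slot at (148,188), the ball at (157,166), the post at (75,120), and the hook handle at (315,143) with the stand turned a little. I'll zoom in.

Run:
```python
import cv2
a=cv2.imread("pics/w2.png")
cv2.imwrite("pics/w2a.png",cv2.resize(a[90:190,270:360],None,fx=6,fy=6,interpolation=cv2.INTER_CUBIC))
cv2.imwrite("pics/w2b.png",cv2.resize(a[50:250,0:240],None,fx=3,fy=3,interpolation=cv2.INTER_CUBIC))
```

```text
(no output)
```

View pics/w2a.png

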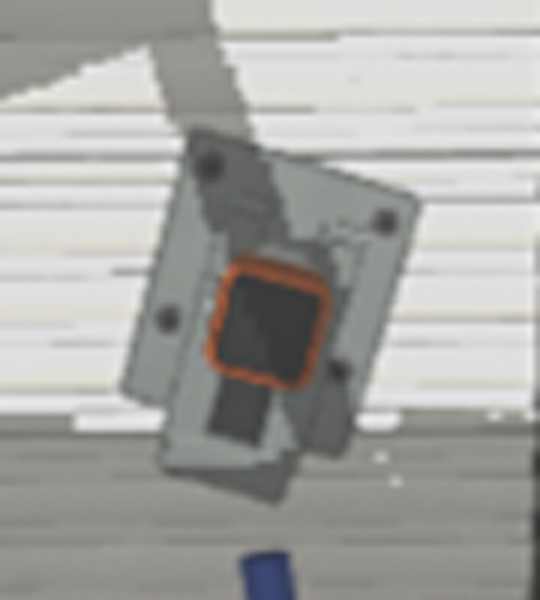

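View pics/w2b.png

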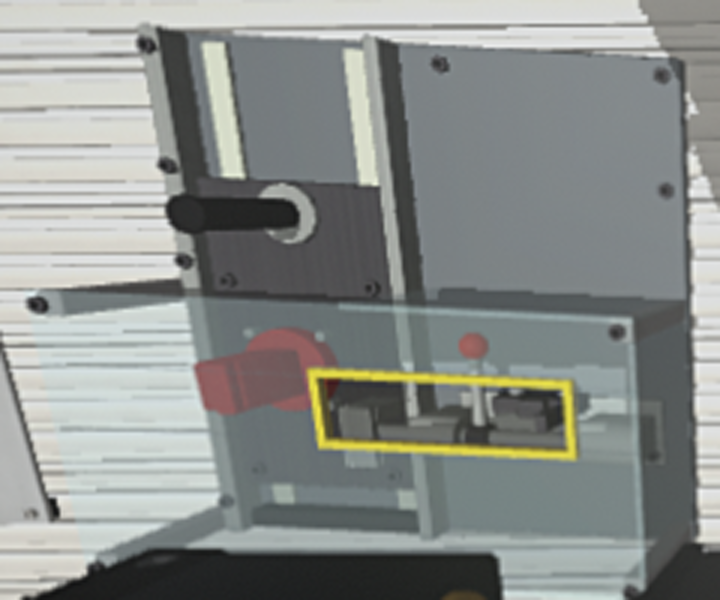

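Run:
```python
from h import *
r=get_image("wrist")
f=lambda u,v:(270+u/6,90+v/6)
def show(name,pts,z):
    P=np.array([onz(r,p,z)*1000 for p in pts]); print(name,P[:,:2].round(1).tolist(),"mean",P.mean(0)[:2].round(1))
    for i in range(len(P)):
        d=P[(i+1)%len(P)]-P[i]; print("   len %.1f ang %.1f"%(np.hypot(d[0],d[1]),np.degrees(np.arctan2(d[1],d[0]))))
show("base",[f(190,130),f(422,205),f(345,458),f(122,390)],.008)
show("handle",[f(237,270),f(328,290),f(308,388),f(210,372)],.189)
m,b=yel(r); m[:100]=0; m[:,240:]=0
ys,xs=np.nonzero(m);P=np.array([onz(r,(x,y),.104)[:2] for x,y in zip(xs,ys)])*1000
rc=cv2.minAreaRect(P.astype(np.float32));print("slot",rc,cv2.boxPoints(rc).round(1).tolist())
m,bb,l=blobs(r,(0,120,80),(4,255,255),6);print("red",bb)
print("ball",onz(r,(473/3,50+347/3),.042)*1000)
print("post cap",onz(r,(188/3,50+213/3),.098)*1000)
g=lambda u,v:(u/3,50+v/3)
show("plate",[g(147,28),g(683,60)],.010)
show("roof",[g(635,318),g(632,595)],.104)
```

```text
base [[531.4, 275.7], [552.7, 340.8], [624.3, 318.4], [603.5, 253.7]] mean [578.  297.1]
   len 68.5 ang 71.9
   len 75.0 ang -17.3
   len 68.0 ang -107.9
   len 75.4 ang 163.0
handle [[561.1, 293.5], [565.0, 310.6], [583.3, 306.6], [580.0, 287.9]] mean [572.3 299.7]
   len 17.5 ang 77.0
   len 18.7 ang -12.4
   len 18.9 ang -100.1
   len 19.7 ang 163.5
slot ((633.501220703125, 52.98470687866211), (129.12562561035156, 40.890377044677734), 86.6407699584961) [[609.2999877929688, -10.300000190734863], [650.0999755859375, -12.699999809265137], [657.7000122070312, 116.19999694824219], [616.9000244140625, 118.5999984741211]]
red []
ball [613.68075561  37.26739711  42.        ]
post cap [540.56801482 -56.81643382  98.        ]
plate [[444.0, -128.4], [465.0, 158.0]] mean [454.5  14.8]
   len 287.2 ang 85.8
   len 287.2 ang -94.2
roof [[592.3, 150.4], [735.2, 132.9]] mean [663.7 141.6]
   len 143.9 ang -7.0
   len 143.9 ang 173.0
```

Run:
```python
from h import *
a=cv2.imread("pics/scene0.png")[110:185,262:302]; b=cv2.imread("pics/side0.png")[118:190,272:312]
A=cv2.resize(a,None,fx=8,fy=8,interpolation=cv2.INTER_NEAREST); B=cv2.resize(b,None,fx=8,fy=8,interpolation=cv2.INTER_NEAREST)
h=min(A.shape[0],B.shape[0]); cv2.imwrite("pics/stand.png",np.hstack([A[-h:],B[-h:]]))
th=np.radians(-17.5); S=np.array([.569,.301,0])
for n in("scene","side"):
    r=get_image(n)
    for nm,o in (("stem",(0,0)),("+y",(0,16)),("-y",(0,-16)),("+x",(16,0)),("-x",(-16,0))):
        c,s=np.cos(th),np.sin(th); p=S+np.array([c*o[0]-s*o[1],s*o[0]+c*o[1],0])/1000+[0,0,.029]
        print(n,nm,proj(r,p).round(1))
```

```text
scene stem [280.6 164.5]
scene +y [279.3 162.3]
scene -y [281.8 166.7]
scene +x [285.6 163.8]
scene -x [275.5 165.2]
side stem [292.4 168.4]
side +y [291.9 166.1]
side -y [292.9 170.8]
side +x [297.3 168.2]
side -x [287.5 168.7]
```

View pics/stand.png

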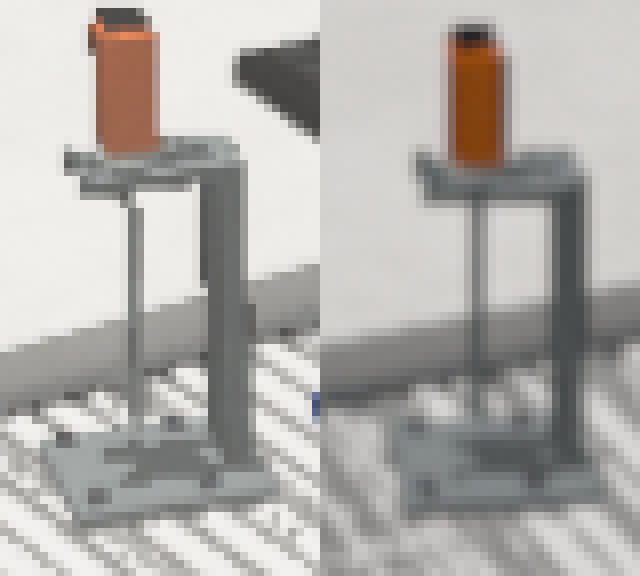

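Call:
{"name": "carry_out", "arguments": {
  "motion": [
    [[100,2,0,-3,0,0,0],[100,3.5,0,-6,0,0,0],[100,4,0,-7,0,0,0],[100,4,0,-7,0,0,0]]
  ]
}}

```text
time: 2.0
tcp_pos: [0.6454, 0.3072, 0.2694]
orientation: [0.009, 1.57, -0.007]
ft_force: [-0.3, -0.8, 0.4]
finger_gap: 0.0877
```

Run:
```python
from h import *
s=read_state(); print(s["tcp_pos"],s["ft_force"])
r=get_image("wrist"); cv2.imwrite("pics/w3.png",r["image"]); print(r["pose"].round(3))
cv2.imwrite("pics/w3a.png",cv2.resize(r["image"][40:200,230:400],None,fx=3.6,fy=3.6,interpolation=cv2.INTER_CUBIC))
m,b,l=blobs(r,(2,130,60),(18,255,255),30); print(b)
for s_,c in b:
  if 250<c[0]<400:
    i=l[int(s_[1]+s_[3]//2),:]
    pts=np.argwhere(m[s_[1]:s_[1]+s_[3],s_[0]:s_[0]+s_[2]]>0)[:,::-1]+[s_[0],s_[1]]
    print(s_,cv2.minAreaRect(np.array([onz(r,p,.189)[:2]*1000 for p in pts.astype(float)],np.float32)))
```

```text
[0.6454458  0.30716494 0.26938968] [-0.3010437  -0.81998969  0.41363254]
[[ 0.012  0.965  0.261  0.576]
 [ 1.    -0.011 -0.002  0.308]
 [ 0.001  0.261 -0.965  0.465]
 [ 0.     0.     0.     1.   ]]
[([61, 159, 8, 15, 31], [63.0, 164.5])]
```

View pics/w3a.png

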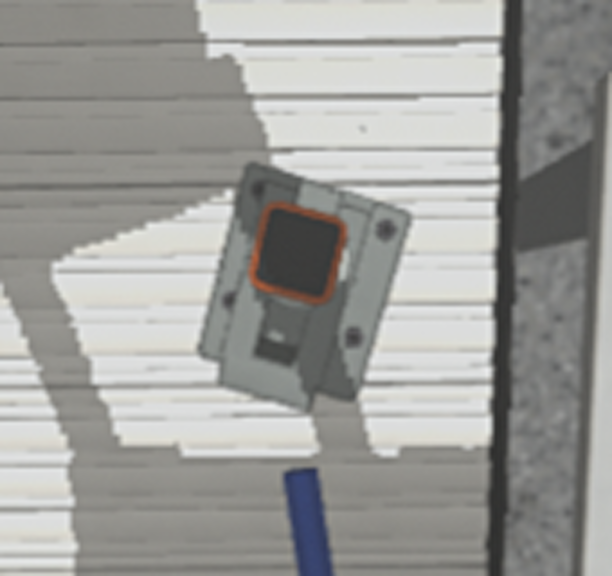

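Run:
```python
from h import *
r=get_image("wrist")
f=lambda u,v:(230+u/3.6,40+v/3.6)
def show(name,pts,z):
    P=np.array([onz(r,p,z)*1000 for p in pts]); print(name,P[:,:2].round(1).tolist(),"mean",P.mean(0)[:2].round(1))
    for i in range(len(P)):
        d=P[(i+1)%len(P)]-P[i]; print("   len %.1f ang %.1f"%(np.hypot(d[0],d[1]),np.degrees(np.arctan2(d[1],d[0]))))
show("handle",[f(265,203),f(346,220),f(333,303),f(250,283)],.189)
show("base",[f(247,162),f(410,213),f(355,401),f(198,355)],.008)
```

```text
handle [[555.0, 295.5], [559.2, 315.1], [578.8, 311.8], [573.7, 291.3]] mean [566.7 303.4]
   len 20.1 ang 78.1
   len 19.9 ang -9.7
   len 21.1 ang -103.8
   len 19.2 ang 167.4
base [[525.8, 280.5], [545.8, 345.6], [620.5, 323.2], [600.8, 258.0]] mean [573.2 301.8]
   len 68.0 ang 72.9
   len 78.0 ang -16.7
   len 68.1 ang -106.8
   len 78.3 ang 163.3
```

The handle top centre comes out at (0.5667, 0.3034), which agrees with the two-camera point. The hook's yaw is about -12°. Next I move over it and descend.

Call:
{"name": "carry_out", "arguments": {
  "motion": [
    [[100,-4,-0.2,-1,0,0,-0.1],[100,-7.8,-0.4,-2,0,0,-0.2],[100,-7.8,-0.4,-2,0,0,-0.2],[100,-7.8,-0.4,-2.5,0,0,-0.2]]
  ]
}}

```text
time: 2.5
tcp_pos: [0.5688, 0.3047, 0.2519]
orientation: [0.167, 1.553, -0.159]
ft_force: [-0.1, 0.6, 0.2]
finger_gap: 0.0869
```

Call:
{"name": "carry_out", "arguments": {
  "motion": [
    [[100,-0.2,-0.1,-4,0,0,0],[100,-0.2,-0.1,-8,0,0,0],[100,-0.2,-0.1,-10,0,0,0],[100,-0.2,-0.1,-10.1,0,0,0]]
  ]
}}

```text
time: 2.9
tcp_pos: [0.5664, 0.3032, 0.1488]
orientation: [0.166, 1.556, -0.16]
ft_force: [-0.2, -0.4, -1.0]
finger_gap: 0.087
```

Run:
```python
from h import *
s=read_state(); print(s["tcp_pos"],s["ft_force"])
print(cv2.Rodrigues(s["orientation"])[0].round(3))
for n in("scene","side","wrist"):
    r=get_image(n); cv2.imwrite(f"pics/{n}4.png",r["image"])
a=cv2.imread("pics/scene4.png")[90:190,230:330]; b=cv2.imread("pics/side4.png")[90:190,240:340]
cv2.imwrite("pics/g4.png",cv2.resize(np.hstack([a,b]),None,fx=4,fy=4,interpolation=cv2.INTER_CUBIC))
```

```text
[0.56638763 0.30321422 0.14879651] [-0.2359157  -0.35652691 -1.03245548]
[[ 0.009  0.206  0.978]
 [ 0.003  0.978 -0.206]
 [-1.     0.004  0.008]]
```

View pics/g4.png

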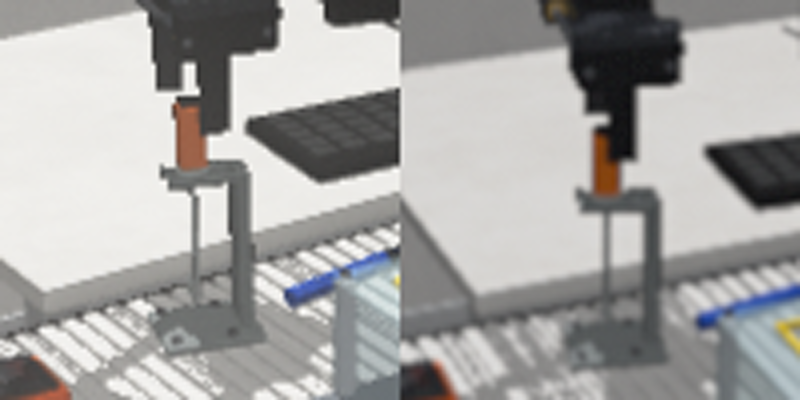

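View pics/wrist4.png

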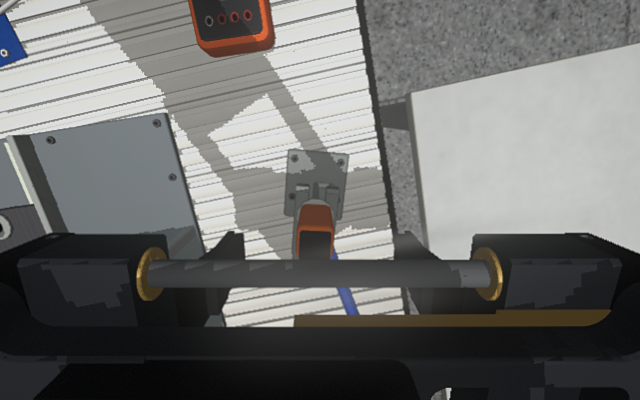

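The handle stands between the fingers at about (315,230), with the prongs just in front of it. I'll close the gripper.

Call:
{"name": "carry_out", "arguments": {
  "motion": [
    [[0,0,0,0,0,0,0],[0,0,0,0,0,0,0],[0,0,0,0,0,0,0],[0,0,0,0,0,0,0],[0,0,0,0,0,0,0]]
  ],
  "grip_force": 25
}}

```text
time: 3.55
tcp_pos: [0.569, 0.3043, 0.1539]
orientation: [0.169, 1.549, -0.158]
ft_force: [-0.1, 0.7, 0.5]
finger_gap: 0.0548
```

Call:
{"name": "carry_out", "arguments": {
  "motion": [
    [[0,0,0,0,0,0,0],[0,0,0,0,0,0,0],[0,0,0,0.6,0,0,0],[0,0,0,1.2,0,0,0],[0,0,0,1.2,0,0,0]]
  ]
}}

```text
time: 4.05
tcp_pos: [0.5699, 0.3047, 0.1677]
orientation: [0.17, 1.547, -0.157]
ft_force: [0.2, -0.6, 0.8]
finger_gap: 0.015
```

Run:
```python
from h import *
s=read_state(); print(s["tcp_pos"],s["ft_force"],s["moment"],s["finger_gap"])
print(cv2.Rodrigues(s["orientation"])[0].round(3))
r=get_image("wrist"); cv2.imwrite("pics/w5.png",cv2.resize(r["image"][100:300,200:440],None,fx=3,fy=3,interpolation=cv2.INTER_CUBIC))
```

```text
[0.56988542 0.30469813 0.16767499] [ 0.19770265 -0.62977024  0.81382416] [ 0.08772882  0.00655702 -0.04192496] 0.015034558804591253
[[ 0.018  0.207  0.978]
 [ 0.006  0.978 -0.207]
 [-1.     0.01   0.017]]
```

View pics/w5.png

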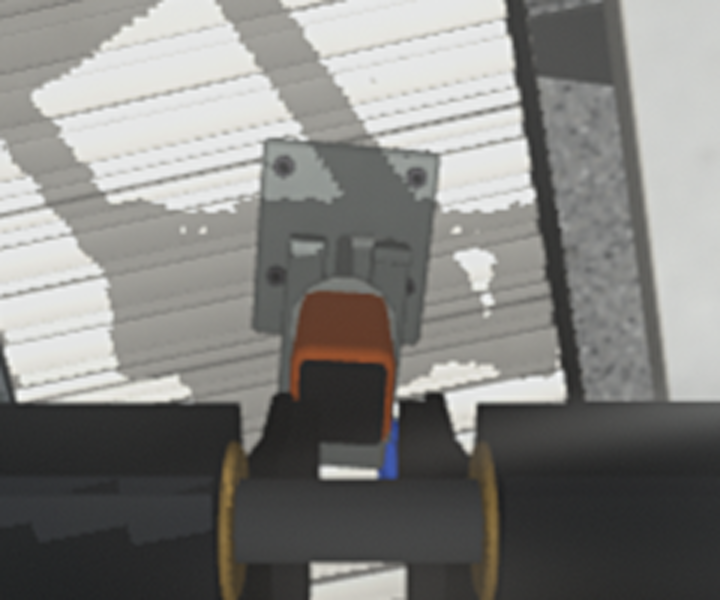

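Run:
```python
from h import *
for n in("scene","side"):
    r=get_image(n); cv2.imwrite(f"pics/{n}5.png",r["image"])
a=cv2.imread("pics/scene5.png")[90:190,230:330]; b=cv2.imread("pics/side5.png")[90:190,240:340]
cv2.imwrite("pics/g5.png",cv2.resize(np.hstack([a,b]),None,fx=4,fy=4,interpolation=cv2.INTER_CUBIC))
s=read_state();print(s["tcp_pos"],s["finger_gap"])
```

```text
[0.56903172 0.30435266 0.16609683] 0.004101030690287041
```

View pics/g5.png

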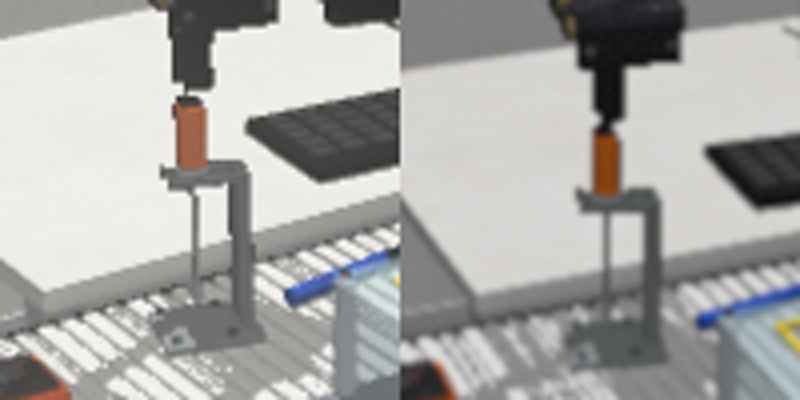

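Run:
```python
from h import *
s=read_state();print(s["tcp_pos"],s["finger_gap"])
for n,o in(("scene",(230,90)),("side",(240,90))):
    r=get_image(n); 
    for p in (s["tcp_pos"],(.5667,.3034,.189),(.5667,.3034,.139)):
        q=proj(r,p); print(n,np.round(q,1),((q-o)*4+[400*(n=="side"),0]).round())
```

```text
[0.56903172 0.30435266 0.16609683] 0.004101030690287041
scene [278.3 122.5] [193. 130.]
scene [277.5 115.4] [190. 102.]
scene [278.2 131.3] [193. 165.]
side [291.6 128.7] [606. 155.]
side [291.  121.9] [604. 128.]
side [291.1 137.1] [604. 188.]
```

Run:
```python
from h import *
r=get_image("wrist"); s=read_state()
print(s["tcp_pos"],s["finger_gap"])
im=cv2.resize(r["image"][100:400,160:480],None,fx=2.5,fy=2.5,interpolation=cv2.INTER_CUBIC)
R=cv2.Rodrigues(s["orientation"])[0]
for nm,p in (("tcp",s["tcp_pos"]),("gp",s["tcp_pos"]-R[:,0]*.019),("h",np.array([.5667,.3034,.189]))):
    q=proj(r,p); print(nm,q.round(1),((q-[160,100])*2.5).round()); 
    cv2.circle(im,tuple(int(v) for v in (q-[160,100])*2.5),4,(0,255,0),-1)
cv2.imwrite("pics/w6.png",im)
a=get_image("scene")["image"][60:150,230:330];b=get_image("side")["image"][60:150,240:340]
cv2.imwrite("pics/g6.png",cv2.resize(np.hstack([a,b]),None,fx=4,fy=4,interpolation=cv2.INTER_NEAREST))
```

```text
[0.56879761 0.30425591 0.16562452] 0.0007699271087538523
tcp [318.2 226.5] [395. 316.]
gp [318.1 236.7] [395. 342.]
h [316.3 236.9] [391. 342.]
```

View pics/w6.png

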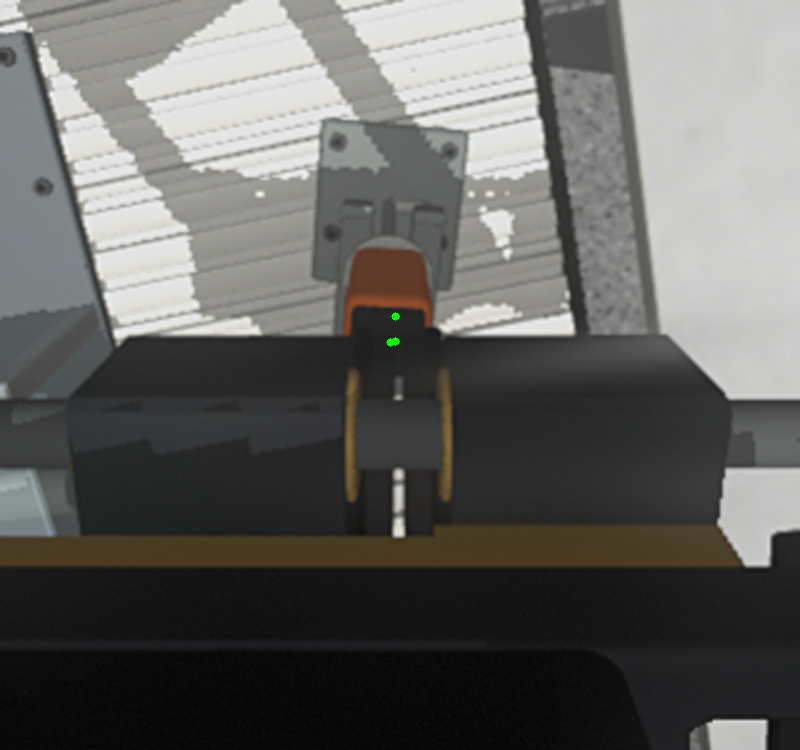

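View pics/g6.png

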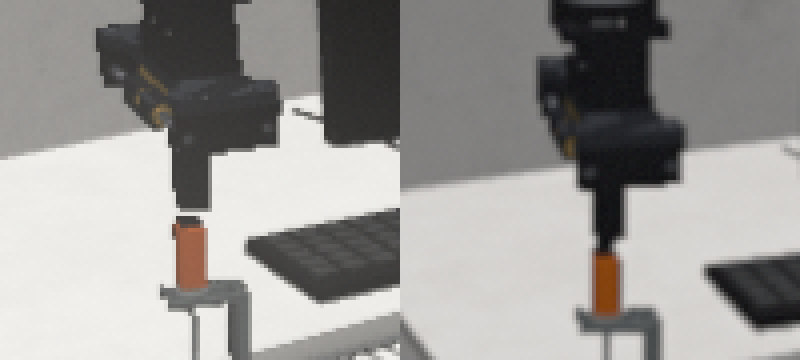

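Run:
```python
from h import *
rs=[get_image(n) for n in("scene","side")]; s=read_state(); print(s["tcp_pos"],s["finger_gap"])
for sv in (119.3,121,123): print(sv,tri(rs,[(278,112.5),(291.8,sv)]))
a=rs[0]["image"][70:135,255:305];b=rs[1]["image"][80:145,265:315]
cv2.imwrite("pics/g7.png",cv2.resize(np.hstack([a,b]),None,fx=8,fy=8,interpolation=cv2.INTER_NEAREST))
```

```text
[0.56884879 0.30428446 0.16567772] 0.000767039048369614
119.3 (array([0.5714967 , 0.30802023, 0.19534877]), [np.float64(0.00027417972861187406), np.float64(0.0002741797286118188)])
121 (array([0.5682968 , 0.30156175, 0.19540456]), [np.float64(0.0027928392818753187), np.float64(0.002792839281875474)])
123 (array([0.5631326 , 0.29117381, 0.19672282]), [np.float64(0.005720581718376185), np.float64(0.005720581718376194)])
```

View pics/g7.png

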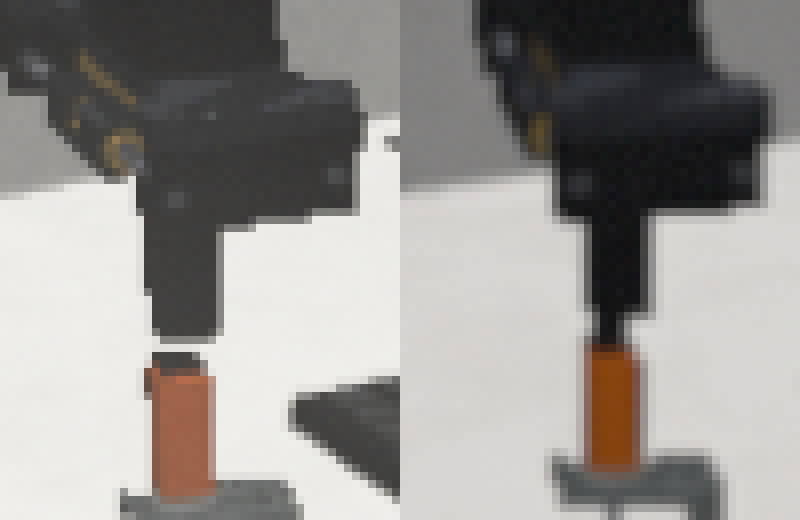

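The fingers shut above the handle. The real fingertips triangulate to z ≈ 0.195 while the reported TCP is at 0.166, so the true tips are about 30 mm higher than reported. I'll allow for that: open, descend to TCP z ≈ 0.118, and look again.

Call:
{"name": "carry_out", "arguments": {
  "motion": [
    [[70,-0.2,-0.1,0.5,0,0,0],[70,-0.2,-0.1,0.5,0,0,0],[70,-0.2,-0.1,0.5,0,0,0],[70,-0.2,-0.1,0.5,0,0,0],[70,-0.2,-0.1,0.5,0,0,0]]
  ]
}}

```text
time: 5.05
tcp_pos: [0.5668, 0.3032, 0.1706]
orientation: [0.169, 1.55, -0.158]
ft_force: [-0.2, 1.0, 0.4]
finger_gap: 0.0323
```

Call:
{"name": "carry_out", "arguments": {
  "motion": [
    [[70,0,0,0,0,0,0],[70,0,0,0,0,0,0],[70,0,0,0,0,0,0]]
  ]
}}

```text
time: 5.35
tcp_pos: [0.5668, 0.3033, 0.1706]
orientation: [0.169, 1.55, -0.158]
ft_force: [0.5, -0.3, 0.0]
finger_gap: 0.0556
```

Call:
{"name": "carry_out", "arguments": {
  "motion": [
    [[70,0,0,-1,0,0,0],[70,0,0,-2,0,0,0],[70,0,0,-3,0,0,0]]
  ]
}}

```text
time: 5.65
tcp_pos: [0.5664, 0.3031, 0.1391]
orientation: [0.168, 1.551, -0.158]
ft_force: [-0.5, -0.7, -0.1]
finger_gap: 0.061
```

Run:
```python
from h import *
rs=[get_image(n) for n in("scene","side")]; s=read_state(); print(s["tcp_pos"],s["finger_gap"],s["ft_force"])
a=rs[0]["image"][70:150,250:310];b=rs[1]["image"][80:160,260:320]
cv2.imwrite("pics/g8.png",cv2.resize(np.hstack([a,b]),None,fx=6,fy=6,interpolation=cv2.INTER_NEAREST))
r=get_image("wrist");cv2.imwrite("pics/w8.png",cv2.resize(r["image"][100:300,200:440],None,fx=3,fy=3,interpolation=cv2.INTER_CUBIC))
```

```text
[0.56512423 0.30255766 0.13746119] 0.06070031707763426 [-0.9299207   0.31050095 -0.00980187]
```

View pics/g8.png

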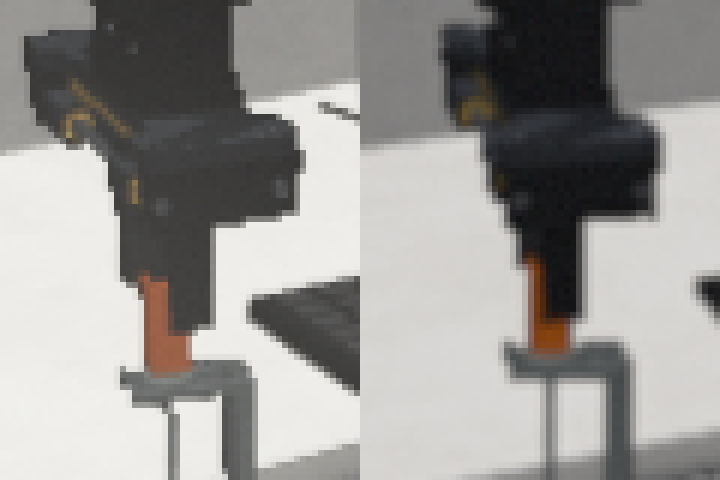

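View pics/w8.png

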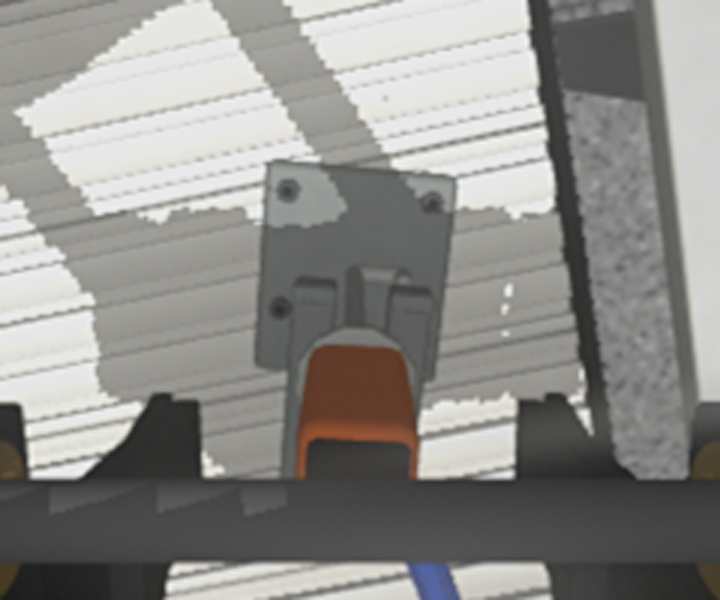

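Now the fingers straddle the handle. It is centred at crop column 360, between finger edges 200 and 518. I go down 1.8 cm more, shift slightly toward the robot, and close.

Call:
{"name": "carry_out", "arguments": {
  "motion": [
    [[40,-0.1,0.05,-1,0,0,0],[20,-0.15,0.05,-1.8,0,0,0],[0,-0.15,0.05,-1.9,0,0,0],[0,-0.15,0.05,-1.9,0,0,0],[0,-0.15,0.05,-1.9,0,0,0]]
  ],
  "grip_force": 20
}}

```text
time: 6.3
tcp_pos: [0.5644, 0.3034, 0.12]
orientation: [0.168, 1.552, -0.159]
ft_force: [-0.3, 0.5, -0.2]
finger_gap: 0.0291
```

Call:
{"name": "carry_out", "arguments": {
  "motion": [
    [[0,0,0,0,0,0,0],[0,0,0,0,0,0,0],[0,0,0,0,0,0,0]]
  ]
}}

```text
time: 6.6
tcp_pos: [0.5647, 0.3035, 0.1204]
orientation: [0.168, 1.551, -0.158]
ft_force: [0.1, -0.1, 0.9]
finger_gap: 0.0218
```

Run:
```python
from h import *
rs=[get_image(n) for n in("scene","side")]; s=read_state(); print(s["tcp_pos"],s["finger_gap"],s["ft_force"],s["moment"])
print(cv2.Rodrigues(s["orientation"])[0].round(3))
a=rs[0]["image"][70:150,250:310];b=rs[1]["image"][80:160,260:320]
cv2.imwrite("pics/g9.png",cv2.resize(np.hstack([a,b]),None,fx=6,fy=6,interpolation=cv2.INTER_NEAREST))
```

```text
[0.56471314 0.30349107 0.12035752] 0.02180147011279419 [0.31875836 0.97705525 1.15815926] [0.02767824 0.02070614 0.00994917]
[[ 0.014  0.207  0.978]
 [ 0.005  0.978 -0.207]
 [-1.     0.007  0.013]]
```

View pics/g9.png

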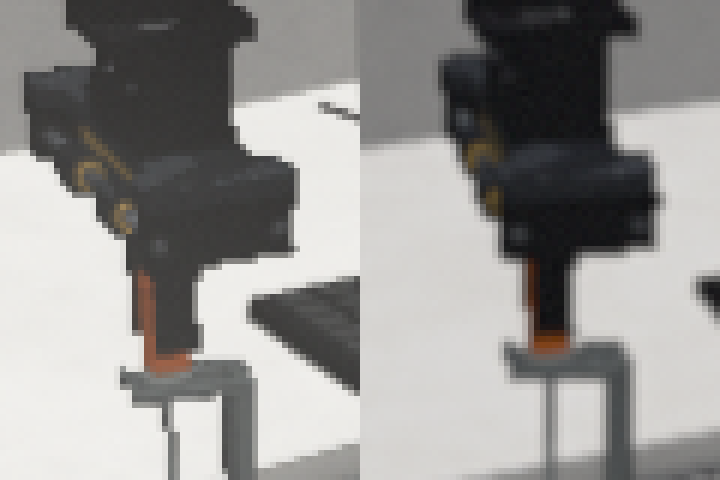

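The handle is gripped at a 21.8 mm gap, matching its 22 mm width. Seated TCP reference: (0.5647, 0.3035, 0.1204). Next I lift over the lips and go out along stand -x.

Call:
{"name": "carry_out", "arguments": {
  "motion": [
    [[0,0,0,0.6,0,0,0],[0,0,0,1.2,0,0,0],[0,0,0,1.2,0,0,0]]
  ],
  "grip_force": 30
}}

```text
time: 7.0
tcp_pos: [0.5655, 0.3039, 0.1339]
orientation: [0.169, 1.549, -0.158]
ft_force: [0.7, 0.3, -1.6]
finger_gap: 0.022
```

Call:
{"name": "carry_out", "arguments": {
  "motion": [
    [[0,-1.9,0.6,0,0,0,0],[0,-3.8,1.2,0,0,0,0],[0,-6.7,2,0,0,0,0],[0,-6.7,2,1,0,0,0],[0,-6.7,2,1,0,0,0]]
  ]
}}

```text
time: 7.5
tcp_pos: [0.4993, 0.3246, 0.1457]
orientation: [0.169, 1.547, -0.156]
ft_force: [0.2, 0.1, -1.4]
finger_gap: 0.0218
```

Run:
```python
from h import *
rs=[get_image(n) for n in("scene","side")]; s=read_state(); print(s["tcp_pos"],s["finger_gap"],s["ft_force"],s["moment"])
a=rs[0]["image"][70:190,230:320];b=rs[1]["image"][80:200,235:325]
cv2.imwrite("pics/g10.png",cv2.resize(np.hstack([a,b]),None,fx=4.4,fy=4.4,interpolation=cv2.INTER_NEAREST))
```

```text
[0.49973048 0.32397861 0.14478969] 0.02160833345010792 [-1.07764877 -0.36653117 -0.94401328] [-0.0062564   0.05158981  0.04076578]
```

View pics/g10.png

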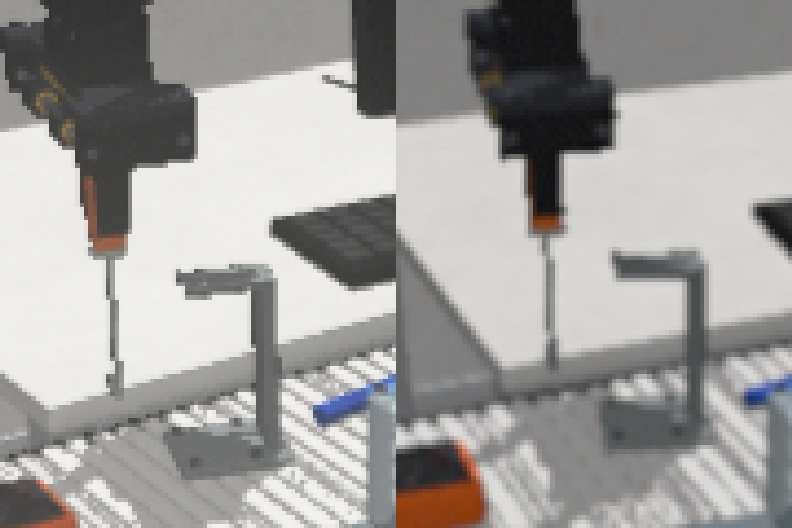

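Run:
```python
from h import *
s=read_state(); R=cv2.Rodrigues(s["orientation"])[0]
# hook axes: z=-toolx, y=tooly
z=-R[:,0]; y=R[:,1]; x=np.cross(y,z)
O=s["tcp_pos"]+np.array([.002,0,.0146])
out=[]
for n in("scene","side"):
    r=get_image(n); u=proj(r,O-z*.1); cx,cy=u.astype(int)
    im=cv2.resize(r["image"][cy-16:cy+16,cx-16:cx+16],None,fx=12,fy=12,interpolation=cv2.INTER_NEAREST)
    for p,c in ((O-.107*z,(0,0,255)),(O-.107*z+.0135*y,(0,255,0)),(O-.095*z+.0135*y,(0,255,0)),(O-.05*z,(255,0,0)),(O-.107*z-.0135*y,(255,0,255)),(O-.095*z-.0135*y,(255,0,255))):
        q=(proj(r,p)-[cx-16,cy-16]+.5)*12; cv2.circle(im,tuple(int(v) for v in q),3,c,-1)
    out.append(im)
cv2.imwrite("pics/foot.png",np.hstack(out))
```

```text
(no output)
```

View pics/foot.png

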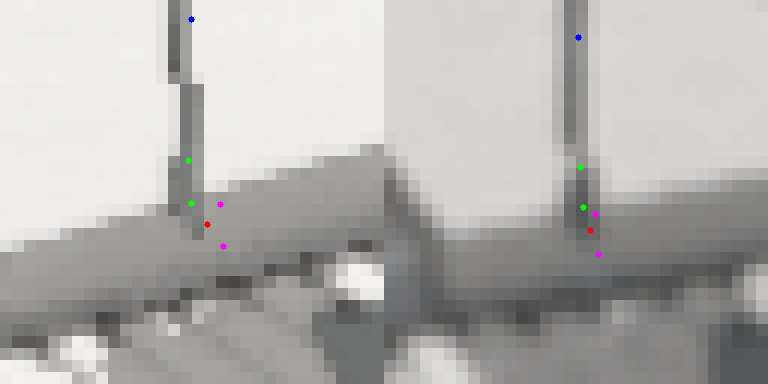

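The overlay confirms the foot points along +y: the green prediction matches the upturned tip. I'll estimate the wall's offset c from the earlier wrist view before going in.

```bash
cat >> h.py <<'E'
TH=np.radians(-3.6); SO=np.array([.5977,.0001,0])
def st2w(p):
    c,s=np.cos(TH),np.sin(TH); p=np.array(p,float)/1000; return SO+np.array([c*p[0]-s*p[1],s*p[0]+c*p[1],p[2]])
def w2st(p):
    c,s=np.cos(TH),np.sin(TH); d=np.array(p)-SO; return np.array([c*d[0]+s*d[1],-s*d[0]+c*d[1],d[2]])*1000
E
python3 - <<'E'
import cv2,numpy as np
from h import *
im=cv2.imread("pics/w2.png")
cv2.imwrite("pics/w2c.png",cv2.resize(im[150:220,90:210],None,fx=6.6,fy=6.6,interpolation=cv2.INTER_CUBIC))
print(w2st([.6335,.053,.104]))
E
```

```text
[ 32.40773839  55.04351453 104.        ]
```

View pics/w2c.png

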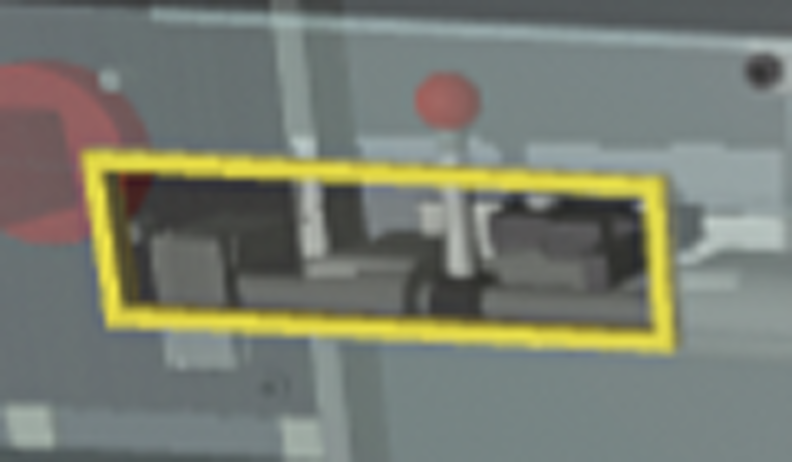

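Call:
{"name": "carry_out", "arguments": {
  "motion": [
    [[0,0,0,5,0,0,0],[0,0,-1,10,0,0,0],[0,2,-5,13.5,0,0,0.04],[0,4,-9,14,0,0,0.09],[0,7,-13,14,0,0,0.147]]
  ]
}}

```text
time: 8.2
tcp_pos: [0.5704, 0.1936, 0.2874]
orientation: [0.053, 1.55, -0.039]
ft_force: [1.1, -0.2, -1.5]
finger_gap: 0.0218
```

Call:
{"name": "carry_out", "arguments": {
  "motion": [
    [[0,4,-3,0,0,0,0],[0,8,-6,0,0,0,0],[0,11,-10,0,0,0,0],[0,13,-13,0,0,0,0],[0,13,-13,0,0,0,0]]
  ]
}}

```text
time: 8.7
tcp_pos: [0.7026, 0.0574, 0.2851]
orientation: [0.057, 1.551, -0.045]
ft_force: [-0.0, 1.0, -1.0]
finger_gap: 0.0214
```

Run:
```python
from h import *
s=read_state(); print(s["tcp_pos"],s["joint_pos"].round(2),s["finger_gap"]);print(cv2.Rodrigues(s["orientation"])[0].round(3))
r=get_image("wrist"); cv2.imwrite("pics/w11.png",r["image"])
```

```text
[0.70256102 0.05736486 0.28514238] [-0.03  0.36  1.18  0.01  1.58 -1.54] 0.021437878995506303
[[ 0.019  0.065  0.998]
 [ 0.007  0.998 -0.065]
 [-1.     0.008  0.019]]
```

View pics/w11.png

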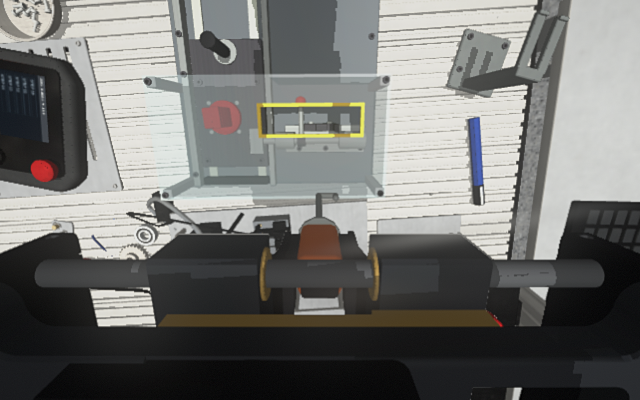

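The wrist view now shows the hook at (320,215) with its foot pointing right (+y), and the slot at (310,120). Zooming in on the slot.

Run:
```python
from h import *
r=get_image("wrist"); im=r["image"]
cv2.imwrite("pics/w11a.png",cv2.resize(im[90:150,250:375],None,fx=6.4,fy=6.4,interpolation=cv2.INTER_CUBIC))
cv2.imwrite("pics/w11b.png",cv2.resize(im[180:260,270:370],None,fx=6,fy=6,interpolation=cv2.INTER_CUBIC))
m,b=yel(r); m[150:]=0;m[:,:200]=0;m[:,400:]=0
ys,xs=np.nonzero(m);P=np.array([onz(r,(x,y),.104)[:2] for x,y in zip(xs,ys)])*1000
rc=cv2.minAreaRect(P.astype(np.float32));print("slot",rc,cv2.boxPoints(rc).round(1).tolist())
f=lambda p:np.array(onz(r,p[:2],p[2]))
for a,b_,z in (((247.,0.),(0,0),0),): pass
print("pose",r["pose"].round(3).tolist())
```

```text
slot ((633.5564575195312, 53.29008483886719), (128.0443878173828, 39.66087341308594), 86.35221099853516) [[609.7000122070312, -9.300000190734863], [649.2999877929688, -11.899999618530273], [657.4000244140625, 115.9000015258789], [617.7999877929688, 118.4000015258789]]
pose [[0.064, 0.959, 0.277, 0.629], [0.998, -0.064, -0.008, 0.063], [0.01, 0.277, -0.961, 0.48], [0.0, 0.0, 0.0, 1.0]]
```

View pics/w11a.png

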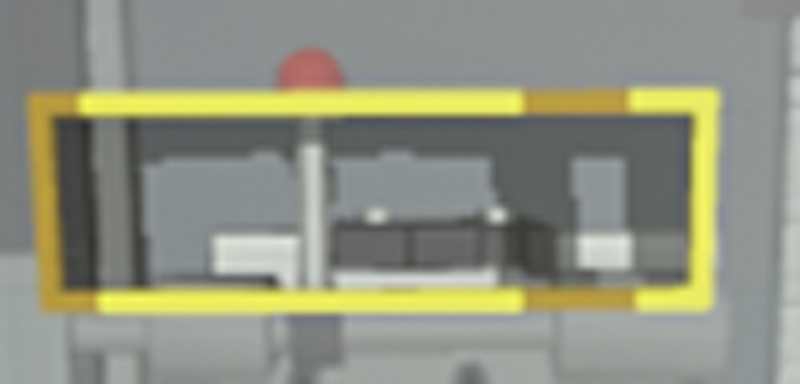

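View pics/w11b.png

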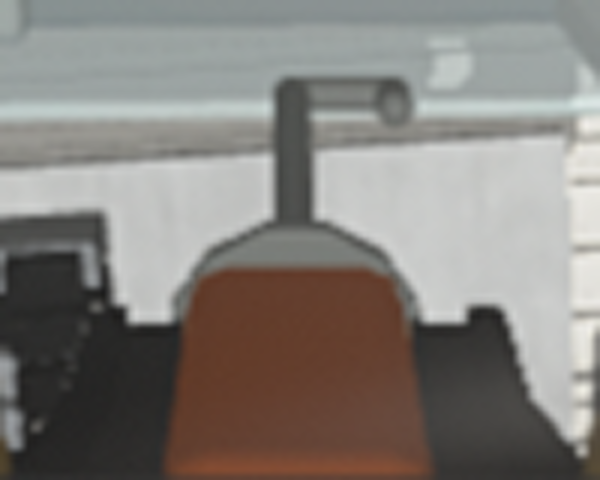

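Run:
```python
from h import *
r=get_image("wrist")
f=lambda u,v:(250+u/6.4,90+v/6.4)
for nm,u,v,z in (("arm mid",313,210,.045),("arm L",300,210,.042),("arm R",326,210,.042),("ball",311,72,.042),("d start",335,245,.043),("split",408,245,.043),("500",500,245,.043),("510",512,245,.074),("550",552,240,.074),("550lo",552,245,.043),("top edge",400,222,.043),("bot edge",400,268,.043),("510@43",512,245,.043)):
    print(nm,w2st(onz(r,f(u,v),z)).round(1))
g=lambda u,v:(270+u/6,180+v/6)
s=read_state()
print("stem bottom", onz(r,g(290,80+9),s["tcp_pos"][2]+.0146-.107)-s["tcp_pos"], "tip",onz(r,g(396,100),s["tcp_pos"][2]+.0146-.095)-s["tcp_pos"])
rs=[get_image(n) for n in("scene","side")]
print(s["tcp_pos"])
a=rs[0]["image"][120:220,300:400];b=rs[1]["image"][130:230,300:400]
cv2.imwrite("pics/g11.png",cv2.resize(np.hstack([a,b]),None,fx=4,fy=4,interpolation=cv2.INTER_CUBIC))
```

```text
arm mid [34.7 43.  45. ]
arm L [34.7 40.  42. ]
arm R [34.7 45.7 42. ]
ball [ 5.9 42.9 42. ]
d start [42.2 47.6 43. ]
split [42.2 63.7 43. ]
500 [42.2 84.  43. ]
510 [41.  85.3 74. ]
550 [40.  93.5 74. ]
550lo [42.2 95.5 43. ]
top edge [37.3 62.  43. ]
bot edge [47.1 61.9 43. ]
510@43 [42.2 86.7 43. ]
stem bottom [ 0.00176387 -0.00072623 -0.0924    ] tip [ 0.00151992  0.01591393 -0.0804    ]
[0.70025084 0.06334553 0.28652063]
```

View pics/g11.png

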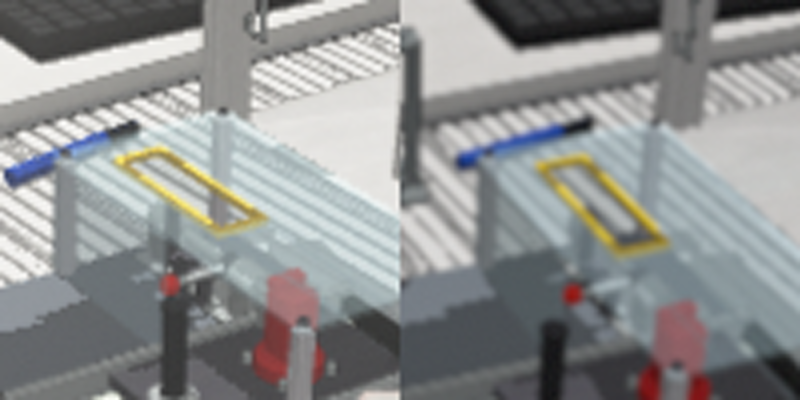

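Run:
```python
from h import *
r=get_image("wrist"); im=r["image"]; s=read_state(); print(s["tcp_pos"])
cv2.imwrite("pics/w12a.png",cv2.resize(im[100:150,280:370],None,fx=8.8,fy=8.8,interpolation=cv2.INTER_CUBIC))
# brightened
z=np.clip(im[100:150,280:370].astype(float)*2,0,255).astype(np.uint8)
cv2.imwrite("pics/w12b.png",cv2.resize(z,None,fx=8.8,fy=8.8,interpolation=cv2.INTER_NEAREST))
m,b=yel(r); m[150:]=0;m[:,:200]=0;m[:,400:]=0
np.savez("pics/w12.npz",pose=r["pose"],mtx=r["mtx"],d=r["distortion"])
ys,xs=np.nonzero(m);P=np.array([onz(r,(x,y),.104)[:2] for x,y in zip(xs,ys)])*1000
rc=cv2.minAreaRect(P.astype(np.float32));print("slot",rc)
```

```text
[0.69994633 0.06487517 0.28768467]
slot ((633.4927978515625, 53.31177520751953), (127.6741714477539, 39.8752555847168), 86.6075668334961)
```

View pics/w12a.png

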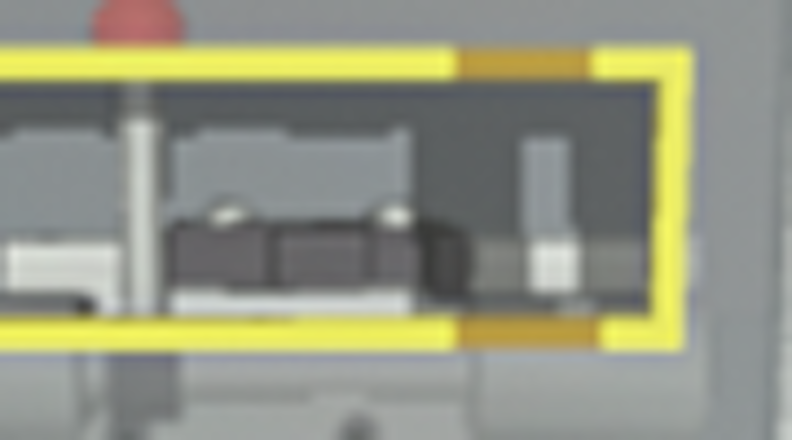

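View pics/w12b.png

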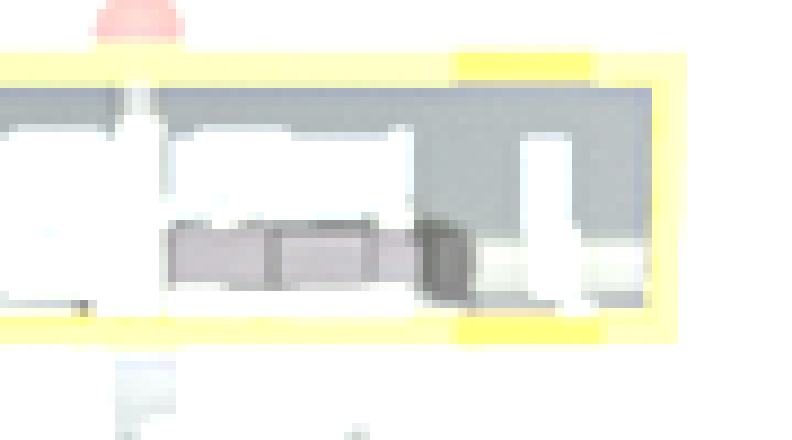

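Run:
```python
from h import *
d=np.load("pics/w12.npz"); r=dict(pose=d["pose"],mtx=d["mtx"],distortion=d["d"])
f=lambda u,v:(280+u/8.8,100+v/8.8)
for nm,u,v,z in (("arm L",122,200,.042),("arm R",158,200,.042),("ball",138,26,.042),("plate0",168,255,.03),("lug0",273,255,.043),("lug1",370,255,.043),("wall near",420,255,.074),("wall near43",420,255,.043),("wall far",468,255,.074)):
    print(nm,w2st(onz(r,f(u,v),z)).round(1))
s=read_state();print(s["tcp_pos"],w2st(s["tcp_pos"]))
```

```text
arm L [34.3 37.9 42. ]
arm R [34.3 43.7 42. ]
ball [ 7.8 40.9 42. ]
plate0 [43.4 44.5 30. ]
lug0 [42.8 62.1 43. ]
lug1 [42.7 77.8 43. ]
wall near [41.4 84.6 74. ]
wall near43 [42.7 85.9 43. ]
wall far [41.4 91.8 74. ]
[0.69994633 0.06487517 0.28768467] [ 97.97730064  71.06745136 287.68466587]
```

The settled view gives the lug at y 61.3 to 77 and the wall at about 85, so c ≈ 15.7 and the stop is near 42 mm of draw. The ball comes out at (7.8, 40.9) against the expected (8, 40), which is good. The hook's lower end sits at TCP + (1.8, -0.7) mm. Now I move over the entry point, station (29.5, 11.5).

Call:
{"name": "carry_out", "arguments": {
  "motion": [
    [[0,-3,-2,-1,0,0,0],[0,-6,-4,-2,0,0,0],[0,-7.4,-5.45,-4,0,0,0],[0,-7.4,-5.45,-6,0,0,0],[0,-7.4,-5.45,-6,0,0,0]]
  ]
}}

```text
time: 9.5
tcp_pos: [0.6234, 0.0114, 0.2251]
orientation: [0.052, 1.554, -0.036]
ft_force: [-0.6, -0.2, -1.1]
finger_gap: 0.022
```

Call:
{"name": "carry_out", "arguments": {
  "motion": [
    [[0,0,0,0,0,0,0],[0,0,0,0,0,0,0]]
  ]
}}

```text
time: 9.7
tcp_pos: [0.6239, 0.0123, 0.2262]
orientation: [0.051, 1.553, -0.035]
ft_force: [0.6, 0.4, -0.9]
finger_gap: 0.0219
```

Run:
```python
from h import *
s=read_state(); print(s["tcp_pos"],s["ft_force"],w2st(s["tcp_pos"]+[.0018,-.0007,0]));print(cv2.Rodrigues(s["orientation"])[0].round(3))
R={n:get_image(n) for n in("scene","side","wrist")}
a=R["scene"]["image"][100:200,290:390];b=R["side"]["image"][110:210,290:390]
cv2.imwrite("pics/g13.png",cv2.resize(np.hstack([a,b]),None,fx=4,fy=4,interpolation=cv2.INTER_CUBIC))
cv2.imwrite("pics/w13.png",R["wrist"]["image"])
```

```text
[0.62388541 0.01227701 0.2262146 ] [ 0.6279033   0.41995128 -0.92344664] [ 27.20953555  13.21158592 226.2145972 ]
[[ 0.018  0.055  0.998]
 [ 0.01   0.998 -0.055]
 [-1.     0.011  0.017]]
```

View pics/g13.png

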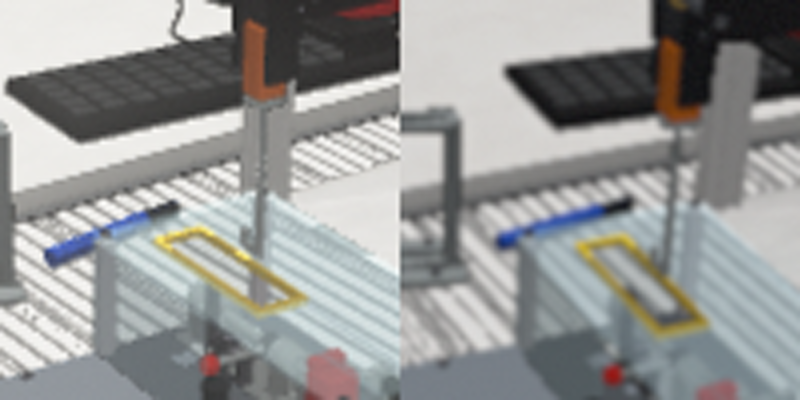

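View pics/w13.png

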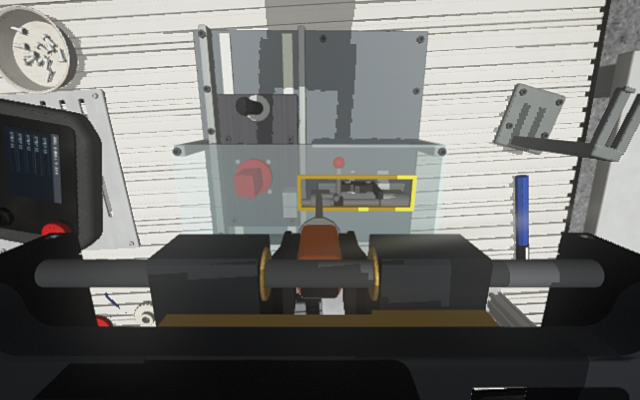

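Run:
```python
from h import *
r=get_image("wrist"); im=r["image"];s=read_state();print(s["tcp_pos"])
cv2.imwrite("pics/w14.png",cv2.resize(im[165:235,285:425],None,fx=5.7,fy=5.7,interpolation=cv2.INTER_CUBIC))
z0=s["tcp_pos"][2]+.0146
f=lambda p:((np.array(proj(r,p))-[285,165])*5.7).round()
O=s["tcp_pos"]+[.0018,-.0007,.0146]
print("pred stem bottom",f(O+[0,0,-.107]),"tip",f(O+[.001,.0165,-.095]))
```

```text
[0.62408714 0.0116755  0.22597462]
pred stem bottom [182. 172.] tip [282. 190.]
```

View pics/w14.png

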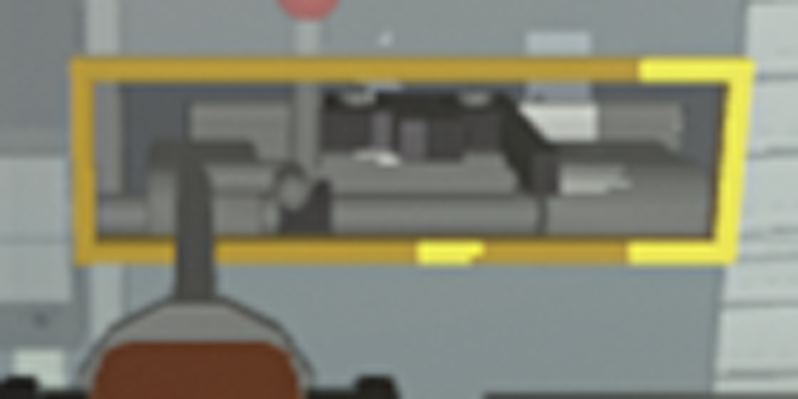

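Call:
{"name": "carry_out", "arguments": {
  "motion": [
    [[0,0.2,-0.25,0,0,0,0],[0,0.2,-0.25,-1.5,0,0,0],[0,0.2,-0.25,-3,0,0,0],[0,0.2,-0.25,-4.5,0,0,0],[0,0.2,-0.25,-5,0,0,0]]
  ]
}}

```text
time: 10.4
tcp_pos: [0.624, 0.0093, 0.172]
orientation: [0.052, 1.558, -0.036]
ft_force: [-0.1, -0.8, -2.2]
finger_gap: 0.022
```

Run:
```python
from h import *
r=get_image("wrist");r=get_image("wrist"); im=r["image"];s=read_state();print(s["tcp_pos"],s["ft_force"],w2st(s["tcp_pos"]+[.0016,.0005,0]))
cv2.imwrite("pics/w15.png",cv2.resize(im[150:235,265:425],None,fx=5,fy=5,interpolation=cv2.INTER_CUBIC))
a=get_image("scene")["image"][120:210,310:390];b=get_image("side")["image"][130:220,310:390]
cv2.imwrite("pics/g15.png",cv2.resize(np.hstack([a,b]),None,fx=5,fy=5,interpolation=cv2.INTER_CUBIC))
```

```text
[0.62477366 0.00929847 0.17362938] [ 0.56623483  0.40058805 -1.3990363 ] [ 28.00810867  11.47976407 173.62937922]
```

View pics/w15.png

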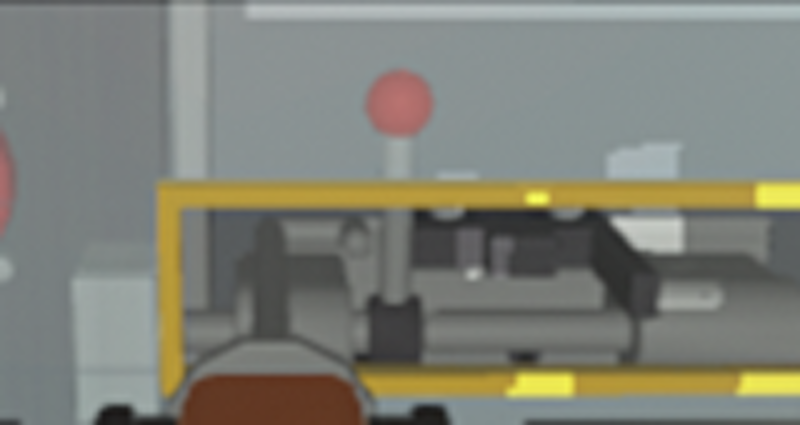

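View pics/g15.png

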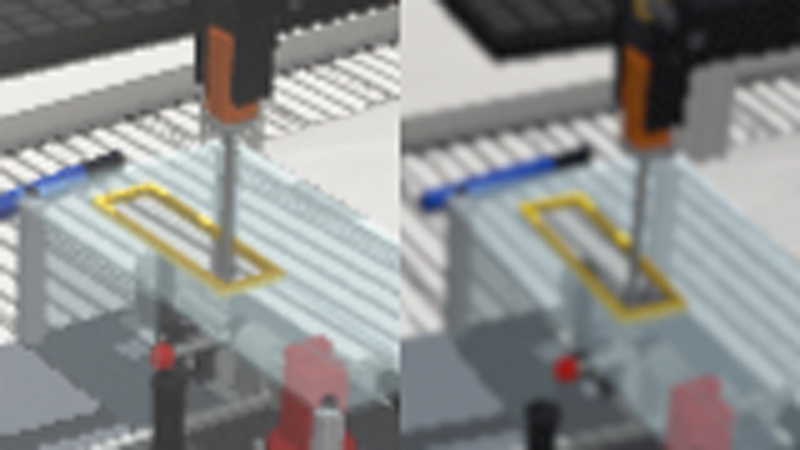

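The foot is inside the slot with its tip at (357,237), left of the arm at (398,260), and no contact force shows. I continue down.

Call:
{"name": "carry_out", "arguments": {
  "motion": [
    [[0,0.1,0,-1.2,0,0,0],[0,0.15,0,-2.4,0,0,0],[0,0.15,0,-3.6,0,0,0],[0,0.15,0,-4,0,0,0]]
  ]
}}

```text
time: 11.0
tcp_pos: [0.6262, 0.0093, 0.1333]
orientation: [0.052, 1.557, -0.036]
ft_force: [0.7, -0.0, -0.9]
finger_gap: 0.0217
```

Call:
{"name": "carry_out", "arguments": {
  "motion": [
    [[0,0,0,-0.6,0,0,0],[0,0,0,-1.2,0,0,0],[0,0,0,-1.8,0,0,0],[0,0,0,-1.9,0,0,0]]
  ]
}}

```text
time: 11.4
tcp_pos: [0.6257, 0.0094, 0.1133]
orientation: [0.052, 1.558, -0.036]
ft_force: [0.1, -0.3, -2.7]
finger_gap: 0.0218
```

```bash
cat > look.py <<'E'
from h import *
import sys
k=sys.argv[1]
F=[];
for i in range(2):
    r=get_image("wrist"); F.append(read_state()["ft_force"])
im=r["image"];s=read_state();print(s["tcp_pos"].round(4),np.mean(F,0).round(2),"hook",w2st(s["tcp_pos"]+[.0016,.0005,.0146]).round(1),s["finger_gap"],s["time"]);print(cv2.Rodrigues(s["orientation"])[0].round(3).tolist())
w=cv2.resize(im[120:235,250:440],None,fx=4.2,fy=4.2,interpolation=cv2.INTER_CUBIC)
a=get_image("scene")["image"][150:220,310:400];b=get_image("side")["image"][155:225,310:400]
g=cv2.resize(np.hstack([a,b]),None,fx=4.4,fy=4.4,interpolation=cv2.INTER_CUBIC)
cv2.imwrite(f"pics/w{k}.png",w); cv2.imwrite(f"pics/g{k}.png",g)
E
python3 look.py 16
```

```text
[0.6262 0.0093 0.1142] [-0.29 -0.55 -1.37] hook [ 29.4  11.6 128.8] 0.0216462706263191 11.5
[[0.014, 0.056, 0.998], [0.01, 0.998, -0.056], [-1.0, 0.011, 0.013]]
```

View pics/w16.png

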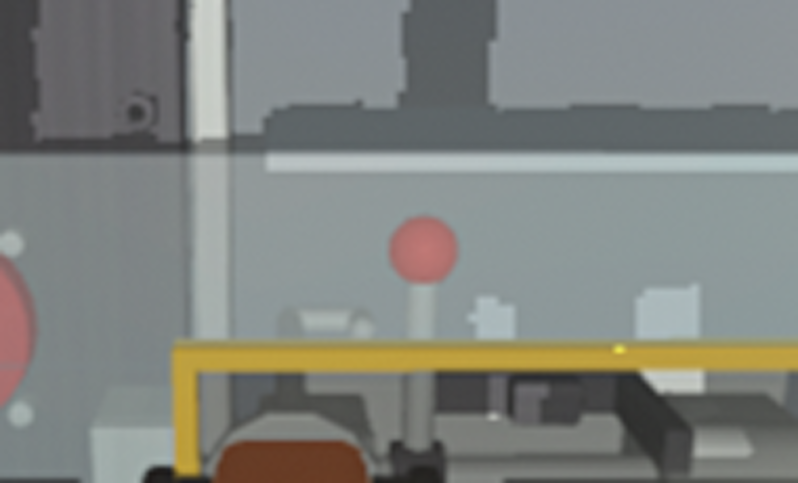

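View pics/g16.png

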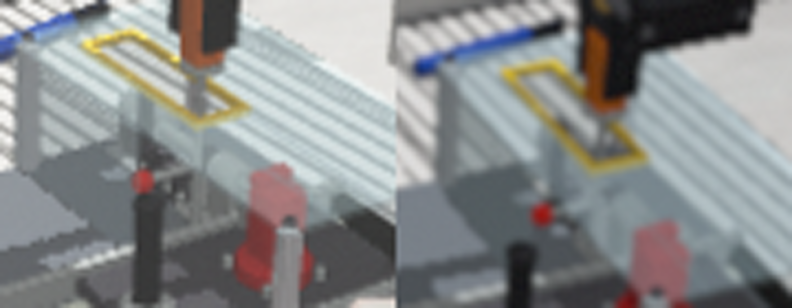

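Call:
{"name": "carry_out", "arguments": {
  "motion": [
    [[0,0.03,0.5,-0.05,0,0,0],[0,0.06,1.0,-0.05,0,0,0],[0,0.1,1.5,-0.05,0,0,0],[0,0.12,2.0,-0.05,0,0,0],[0,0.12,2.0,-0.05,0,0,0]]
  ]
}}

```text
time: 12.1
tcp_pos: [0.6277, 0.0302, 0.1143]
orientation: [0.051, 1.556, -0.035]
ft_force: [0.8, 0.3, -0.6]
finger_gap: 0.0216
```

```bash
python3 look.py 17
```

```text
[0.6277 0.0295 0.1142] [ 0.15  0.48 -0.82] hook [ 29.7  31.9 128.8] 0.02207400256487248 12.2
[[0.015, 0.055, 0.998], [0.01, 0.998, -0.055], [-1.0, 0.011, 0.014]]
```

View pics/w17.png

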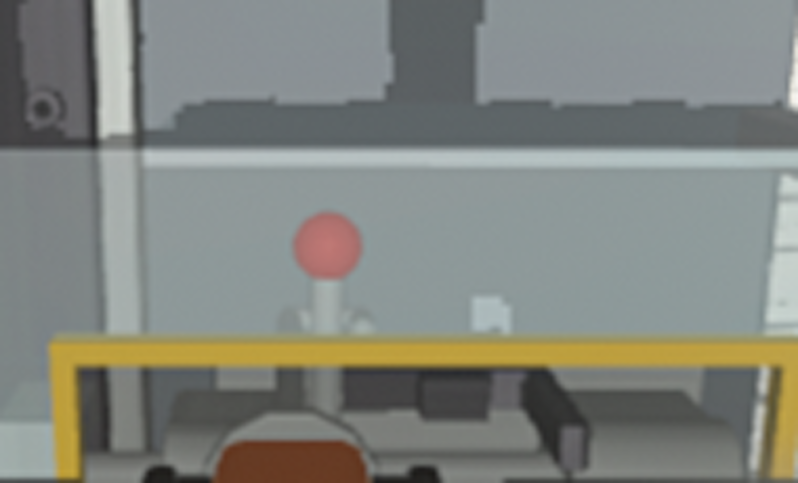

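The arm at column 327 sits between stem (290) and tip (365), with the foot under it. Lifting gently now.

Call:
{"name": "carry_out", "arguments": {
  "motion": [
    [[0,0,0,0.5,0,0,0],[0,0,0,1.0,0,0,0],[0,0,0,1.5,0,0,0],[0,0,0,2.0,0,0,0],[0,0,0,2.0,0,0,0]]
  ]
}}

```text
time: 12.8
tcp_pos: [0.6283, 0.0291, 0.1355]
orientation: [0.052, 1.554, -0.036]
ft_force: [1.3, 0.4, -1.5]
finger_gap: 0.0216
```

Call:
{"name": "carry_out", "arguments": {
  "motion": [
    [[0,0,0,0.4,0,0,0],[0,0,0,0.8,0,0,0],[0,0,0,1.2,0,0,0],[0,0,0,1.2,0,0,0]]
  ]
}}

```text
time: 13.2
tcp_pos: [0.6288, 0.0291, 0.1484]
orientation: [0.052, 1.553, -0.036]
ft_force: [-0.3, -0.3, -2.2]
finger_gap: 0.0218
```

```bash
python3 look.py 18
```

```text
[0.6283 0.0291 0.1476] [-0.66 -0.12 -1.78] hook [ 30.3  31.4 162.2] 0.0215669090478757 13.3
[[0.016, 0.056, 0.998], [0.01, 0.998, -0.056], [-1.0, 0.011, 0.016]]
```

View pics/w18.png

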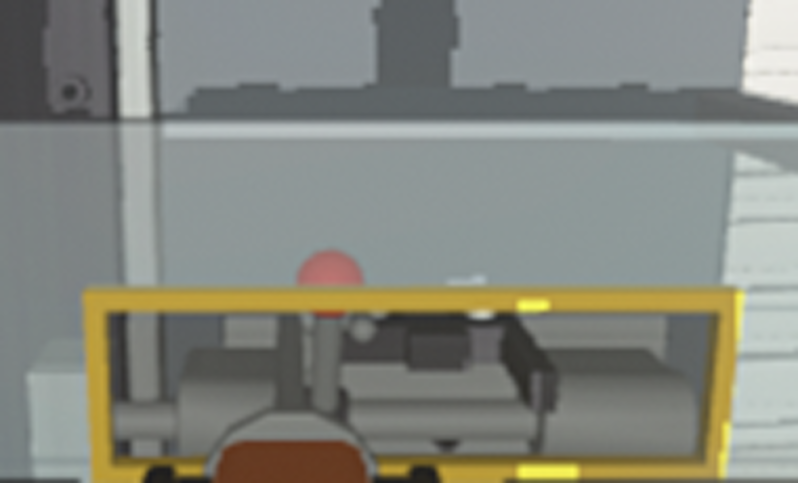

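View pics/g18.png

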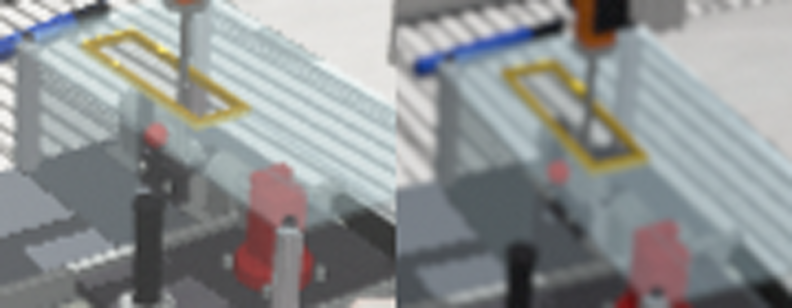

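The ball rose about 27 mm and the arm is well above the lug. Now I draw +y about 38 mm, short of the expected stop, checking forces.

Call:
{"name": "carry_out", "arguments": {
  "motion": [
    [[0,0.03,0.5,0,0,0,0],[0,0.06,1.0,0,0,0,0],[0,0.09,1.5,0,0,0,0],[0,0.12,2.0,0,0,0,0],[0,0.12,2.0,0,0,0,0]]
  ]
}}

```text
time: 13.9
tcp_pos: [0.6293, 0.0499, 0.1472]
orientation: [0.051, 1.555, -0.035]
ft_force: [-0.9, -1.0, -1.6]
finger_gap: 0.0223
```

Call:
{"name": "carry_out", "arguments": {
  "motion": [
    [[0,0.03,0.5,0,0,0,0],[0,0.06,1.0,0,0,0,0],[0,0.08,1.4,0,0,0,0],[0,0.1,1.7,0,0,0,0],[0,0.1,1.7,0,0,0,0]]
  ]
}}

```text
time: 14.4
tcp_pos: [0.6303, 0.0674, 0.1471]
orientation: [0.051, 1.555, -0.035]
ft_force: [-1.7, -2.6, -1.9]
finger_gap: 0.0218
```

```bash
python3 look.py 19
```

```text
[0.6303 0.0672 0.1472] [ 0.14 -3.08 -1.38] hook [ 29.9  69.6 161.8] 0.02186164737932016 14.5
[[0.016, 0.055, 0.998], [0.01, 0.998, -0.055], [-1.0, 0.011, 0.015]]
```

View pics/w19.png

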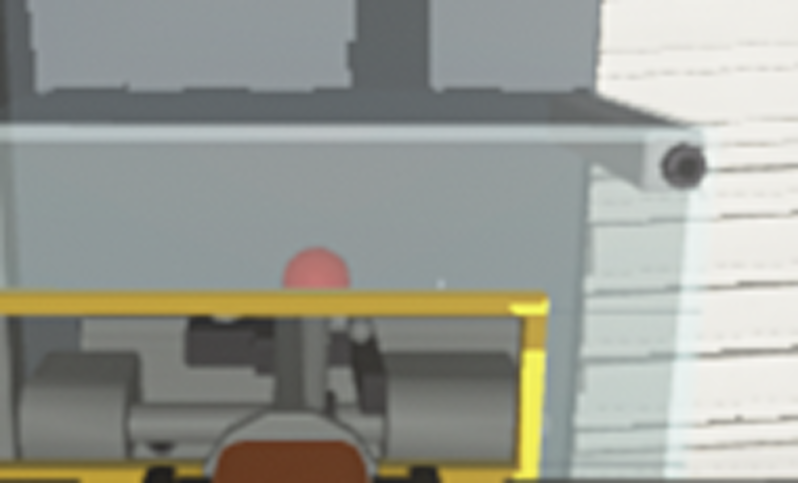

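View pics/g19.png

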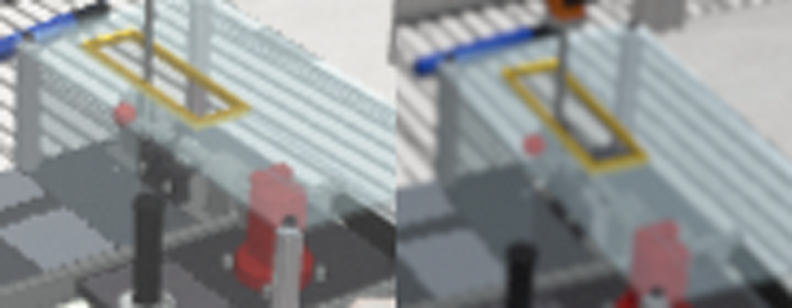

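The bolt follows the hook: Fy is -3.1 N, about the spring force at 36 mm. Small steps to the stop from here.

Call:
{"name": "carry_out", "arguments": {
  "motion": [
    [[0,0.01,0.15,0,0,0,0],[0,0.02,0.3,0,0,0,0],[0,0.02,0.3,0,0,0,0]]
  ]
}}

```text
time: 14.9
tcp_pos: [0.6305, 0.0699, 0.1471]
orientation: [0.051, 1.555, -0.035]
ft_force: [0.4, -3.5, -2.3]
finger_gap: 0.0215
```

```bash
cat > f.py <<'E'
from h import *
F=[]
for i in range(4):
    r=get_image("wrist"); F.append(read_state()["ft_force"])
s=read_state();print(s["tcp_pos"].round(4),np.mean(F,0).round(2),"hook",w2st(s["tcp_pos"]+[.0016,.0005,.0146]).round(2),s["time"])
cv2.imwrite("pics/wf.png",cv2.resize(r["image"][170:235,270:400],None,fx=6,fy=6,interpolation=cv2.INTER_CUBIC))
E
python3 f.py
```

```text
[0.6305 0.0699 0.1472] [-0.46 -3.37 -1.84] hook [ 29.93  72.36 161.78] 15.1
```

Call:
{"name": "carry_out", "arguments": {
  "motion": [
    [[0,0.01,0.1,0,0,0,0],[0,0.01,0.15,0,0,0,0],[0,0.01,0.15,0,0,0,0]]
  ]
}}

```text
time: 15.4
tcp_pos: [0.6306, 0.0715, 0.1471]
orientation: [0.052, 1.555, -0.035]
ft_force: [0.2, -3.6, -1.7]
finger_gap: 0.0218
```

```bash
python3 f.py
```

```text
[0.6306 0.0714 0.1471] [-0.52 -3.64 -1.85] hook [ 29.92  73.85 161.72] 15.6
```

View pics/wf.png

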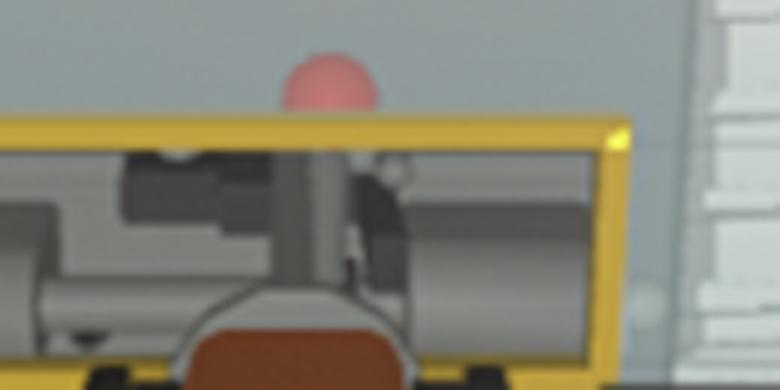

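Call:
{"name": "carry_out", "arguments": {
  "motion": [
    [[0,0.01,0.1,0,0,0,0],[0,0.01,0.1,0,0,0,0]]
  ]
}}

```text
time: 15.8
tcp_pos: [0.6307, 0.0725, 0.1471]
orientation: [0.052, 1.555, -0.035]
ft_force: [-0.5, -4.6, -1.1]
finger_gap: 0.0217
```

```bash
python3 f.py
```

```text
[0.6307 0.0725 0.1471] [-0.52 -3.94 -1.24] hook [ 29.94  74.94 161.74] 16.0
```

Call:
{"name": "carry_out", "arguments": {
  "motion": [
    [[0,0,0.08,0,0,0,0],[0,0,0.08,0,0,0,0]]
  ]
}}

```text
time: 16.2
tcp_pos: [0.6307, 0.0733, 0.1472]
orientation: [0.052, 1.555, -0.035]
ft_force: [-0.1, -4.8, -1.8]
finger_gap: 0.022
```

```bash
python3 f.py
```

```text
[0.6307 0.0733 0.1471] [ 0.07 -3.56 -1.55] hook [ 29.91  75.73 161.74] 16.4
```

View pics/wf.png

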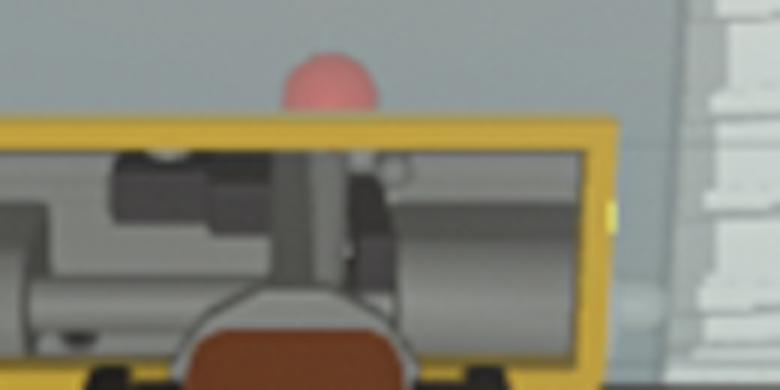

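Call:
{"name": "carry_out", "arguments": {
  "motion": [
    [[0,0,0.07,0,0,0,0],[0,0,0.07,0,0,0,0]]
  ]
}}

```text
time: 16.6
tcp_pos: [0.6307, 0.0741, 0.1471]
orientation: [0.052, 1.555, -0.035]
ft_force: [-0.4, -4.1, -2.0]
finger_gap: 0.0216
```

```bash
python3 f.py
```

```text
[0.6307 0.0741 0.1472] [-0.45 -3.67 -1.5 ] hook [ 29.88  76.48 161.77] 16.8
```

Call:
{"name": "carry_out", "arguments": {
  "motion": [
    [[0,0,0.07,0,0,0,0],[0,0,0.07,0,0,0,0]]
  ]
}}

```text
time: 17.0
tcp_pos: [0.6307, 0.0745, 0.1472]
orientation: [0.051, 1.555, -0.035]
ft_force: [-0.3, -4.4, -1.3]
finger_gap: 0.0222
```

```bash
python3 f.py
```

```text
[0.6307 0.0746 0.1471] [ 0.17 -5.08 -1.9 ] hook [ 29.84  76.98 161.74] 17.2
```

View pics/wf.png

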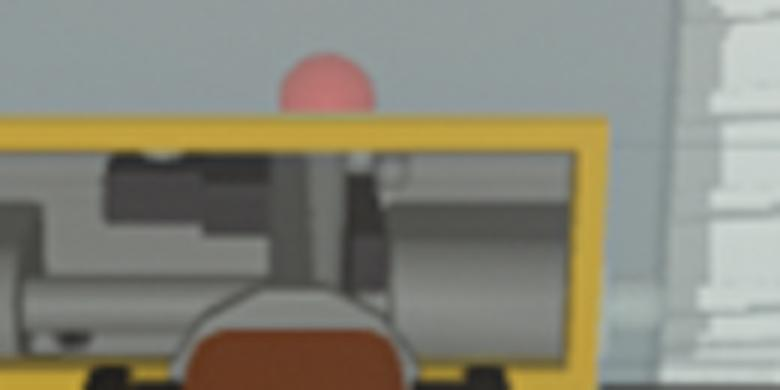

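Fy jumped to -5.1 N and the motion stopped short, so the bolt is at its stop. Holding y, I lower the arm into the notch.

Call:
{"name": "carry_out", "arguments": {
  "motion": [
    [[0,0,0.03,-0.4,0,0,0],[0,0,0.03,-0.8,0,0,0],[0,0,0.03,-1.2,0,0,0],[0,0,0.03,-1.6,0,0,0],[0,0,0.03,-1.6,0,0,0]]
  ]
}}

```text
time: 17.7
tcp_pos: [0.6299, 0.0748, 0.13]
orientation: [0.051, 1.557, -0.035]
ft_force: [-0.7, -4.5, -2.0]
finger_gap: 0.0219
```

```bash
python3 f.py; python3 look.py 20
```

```text
[0.6305 0.0748 0.1311] [-1.05 -4.6  -2.16] hook [ 29.57  77.2  145.71] 17.9
[0.6305 0.0748 0.1312] [-1.24 -4.82 -1.55] hook [ 29.6  77.2 145.8] 0.021645367967758414 18.0
[[0.015, 0.055, 0.998], [0.01, 0.998, -0.055], [-1.0, 0.011, 0.015]]
```

View pics/w20.png

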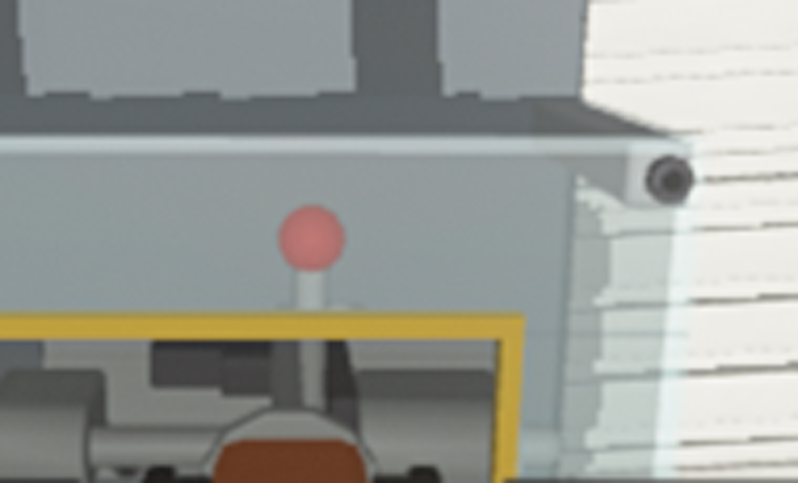

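View pics/g20.png

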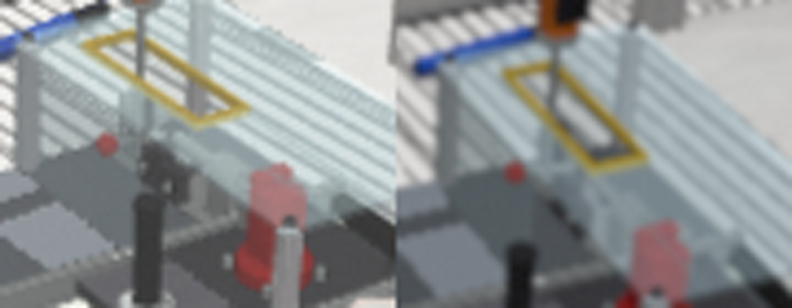

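Call:
{"name": "carry_out", "arguments": {
  "motion": [
    [[0,0,0.02,-0.4,0,0,0],[0,0,0.02,-0.8,0,0,0],[0,0,0.02,-1.2,0,0,0],[0,0,0.02,-1.55,0,0,0],[0,0,0.02,-1.55,0,0,0]]
  ]
}}

```text
time: 18.6
tcp_pos: [0.6313, 0.0748, 0.1161]
orientation: [0.051, 1.553, -0.035]
ft_force: [0.6, -5.5, -2.0]
finger_gap: 0.0218
```

```bash
python3 f.py; python3 look.py 21
python3 - <<'E'
from h import *
rs=[get_image(n) for n in("scene","side")];C=[]
for r,(x0,x1,y0,y1) in zip(rs,((310,370,150,220),(310,370,155,225))):
    im=r["image"].astype(int); m=(im[...,2]-np.maximum(im[...,0],im[...,1])>50); sub=np.zeros_like(m); sub[y0:y1,x0:x1]=m[y0:y1,x0:x1]
    n,l,s,c=cv2.connectedComponentsWithStats(sub.astype(np.uint8)); print([(s[i].tolist(),c[i].round(1).tolist()) for i in range(1,n) if s[i][4]>3]);
E
```

```text
[0.6314 0.0748 0.1163] [ 0.27 -4.87 -2.42] hook [ 30.54  77.28 130.89] 18.8
[0.6314 0.0748 0.1163] [ 0.52 -5.51 -3.07] hook [ 30.5  77.3 130.9] 0.022180874478537994 18.9
[[0.017, 0.055, 0.998], [0.01, 0.998, -0.055], [-1.0, 0.011, 0.017]]
[([340, 150, 7, 5, 15], [341.9, 152.5]), ([332, 183, 4, 3, 10], [333.5, 183.8]), ([364, 199, 6, 17, 72], [367.0, 207.8])]
[([343, 155, 7, 13, 26], [344.6, 162.2]), ([335, 194, 3, 3, 8], [336.1, 195.1]), ([360, 221, 5, 4, 13], [362.5, 223.0])]
```

View pics/w21.png

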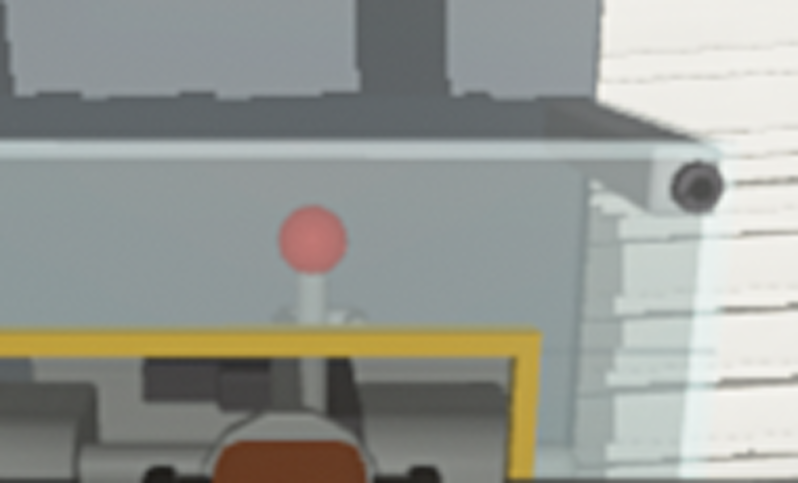

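View pics/g21.png

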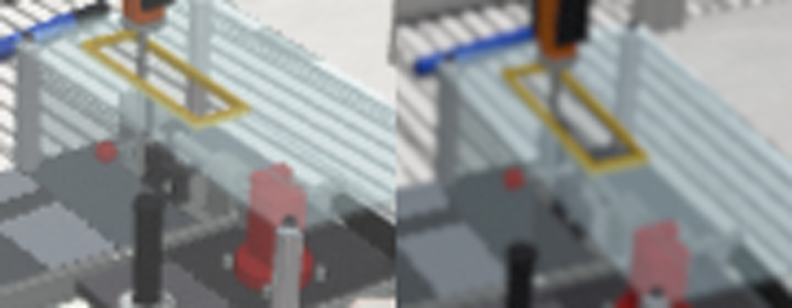

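Run:
```python
from h import *
for n in("scene","side"):
    r=get_image(n)
    for p in((8,40,42),(8,82,42),(8,82,50),(8,81,42)): print(n,p,proj(r,st2w(p)).round(1))
rs=[get_image(n) for n in("scene","side")]
x,e=tri(rs,[(333.5,183.8+.3),(336.1,195.1)]); print(w2st(x),e)
x,e=tri(rs,[(342.4,190.7),(342.8,203.4)]); print("latched was",w2st(x),e)
```

```text
scene (8, 40, 42) [342.3 191.3]
scene (8, 82, 42) [333.9 185. ]
scene (8, 82, 50) [334.  182.5]
scene (8, 81, 42) [334.1 185.2]
side (8, 40, 42) [342.5 203. ]
side (8, 82, 42) [336.2 195.4]
side (8, 82, 50) [336.3 193. ]
side (8, 81, 42) [336.3 195.6]
[ 7.13840444 81.96538518 44.27437113] [np.float64(0.0009734358597407012), np.float64(0.0009734358597406846)]
latched was [ 4.34794892 32.86131995 47.2494746 ] [np.float64(0.0010814683910795727), np.float64(0.001081468391079519)]
```

Ball triangulates to station (7, 82, 44), so the arm is down in the notch. Now I let the bolt back and ease the hook out.

Call:
{"name": "carry_out", "arguments": {
  "motion": [
    [[0,0,0,-0.15,0,0,0],[0,-0.01,-0.15,-0.2,0,0,0],[0,-0.02,-0.3,-0.2,0,0,0],[0,-0.02,-0.3,-0.2,0,0,0]]
  ]
}}

```text
time: 19.7
tcp_pos: [0.6317, 0.072, 0.1148]
orientation: [0.052, 1.552, -0.035]
ft_force: [-0.7, -2.3, 0.8]
finger_gap: 0.0213
```

```bash
python3 look.py 22
```

```text
[0.6316 0.0721 0.1147] [ 0.01 -2.63  0.98] hook [ 30.9  74.5 129.3] 0.021691952134001755 19.8
[[0.018, 0.055, 0.998], [0.01, 0.998, -0.055], [-1.0, 0.011, 0.018]]
```

View pics/w22.png

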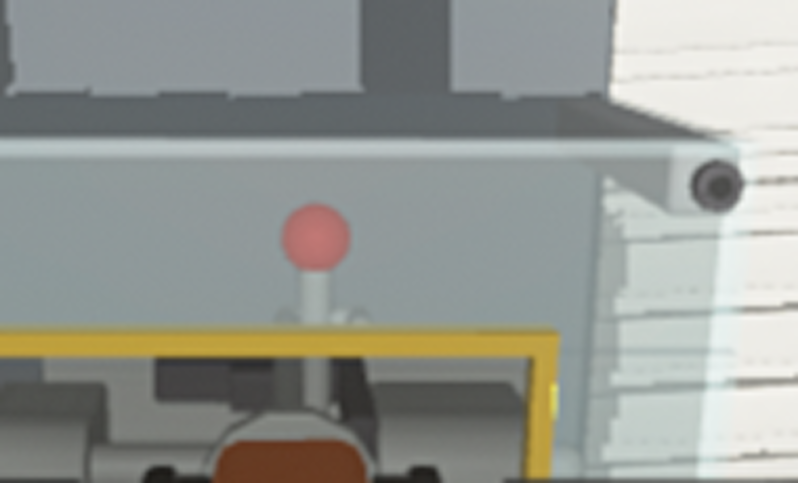

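Call:
{"name": "carry_out", "arguments": {
  "motion": [
    [[0,-0.01,-0.2,0,0,0,0],[0,-0.02,-0.4,0,0,0,0],[0,-0.02,-0.4,0,0,0,0]]
  ]
}}

```text
time: 20.2
tcp_pos: [0.6311, 0.0683, 0.1143]
orientation: [0.052, 1.553, -0.035]
ft_force: [-0.8, 0.0, -1.2]
finger_gap: 0.0221
```

```bash
python3 look.py 23
```

```text
[0.6312 0.0683 0.1144] [-0.13  0.28 -0.36] hook [ 30.7  70.8 129. ] 0.021921274844618286 20.3
[[0.018, 0.055, 0.998], [0.011, 0.998, -0.055], [-1.0, 0.012, 0.017]]
```

View pics/w23.png

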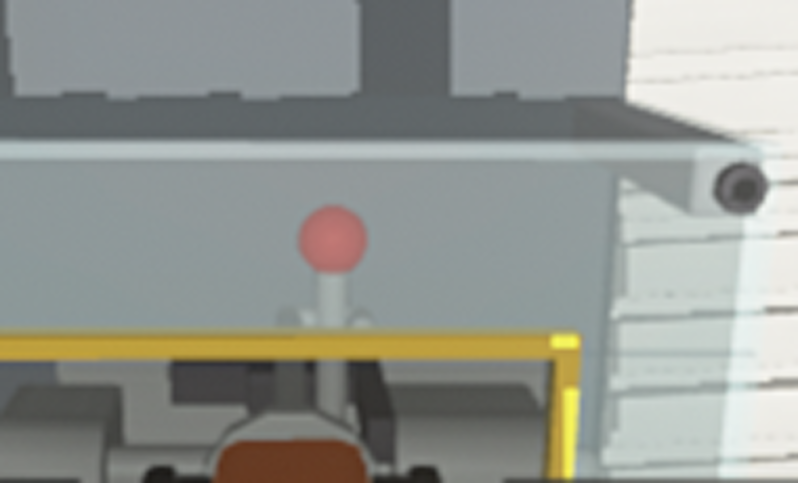

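The hook is free (|Fy| ≈ 0.3 N) and the bolt stays drawn. I slide the tip out from under the arm.

Call:
{"name": "carry_out", "arguments": {
  "motion": [
    [[0,-0.02,-0.3,0,0,0,0],[0,-0.04,-0.6,0,0,0,0],[0,-0.05,-0.9,0,0,0,0],[0,-0.05,-0.9,0,0,0,0]]
  ]
}}

```text
time: 20.8
tcp_pos: [0.6308, 0.0586, 0.1145]
orientation: [0.052, 1.553, -0.035]
ft_force: [-0.2, 1.1, -1.3]
finger_gap: 0.022
```

Call:
{"name": "carry_out", "arguments": {
  "motion": [
    [[0,-0.02,-0.3,0,0,0,0],[0,-0.04,-0.6,0,0,0,0],[0,-0.05,-0.9,0,0,0,0],[0,-0.06,-1.0,0,0,0,0],[0,-0.06,-1.0,0,0,0,0]]
  ]
}}

```text
time: 21.3
tcp_pos: [0.6302, 0.0484, 0.1145]
orientation: [0.052, 1.553, -0.036]
ft_force: [-0.2, -0.1, -1.8]
finger_gap: 0.022
```

```bash
python3 look.py 24
```

```text
[0.6301 0.0487 0.1145] [-0.49  0.59 -0.95] hook [ 30.9  51.1 129.1] 0.021822047644711698 21.4
[[0.018, 0.056, 0.998], [0.01, 0.998, -0.056], [-1.0, 0.011, 0.017]]
```

View pics/w24.png

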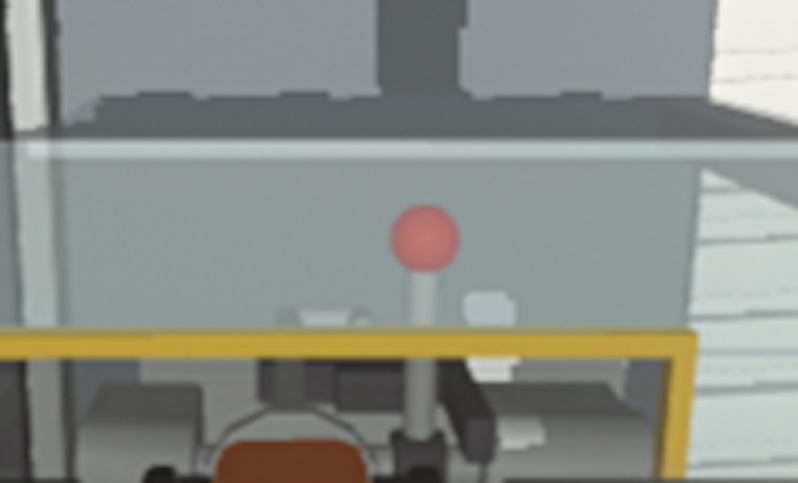

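View pics/g24.png

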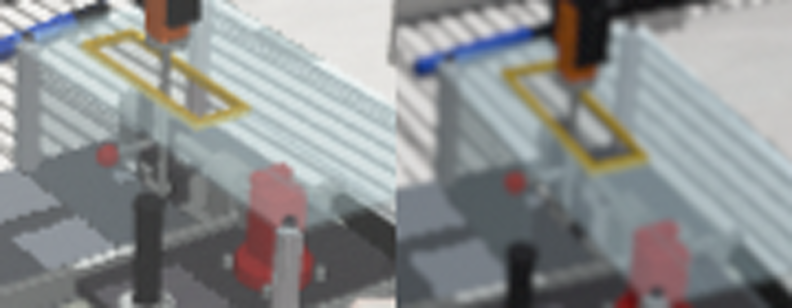

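The arm now lies between lug and wall with the ball at (425,238), and the hook is clear at columns 280 to 372. I raise it straight out.

Call:
{"name": "carry_out", "arguments": {
  "motion": [
    [[0,-0.05,0,1,0,0,0],[0,-0.1,0,2.5,0,0,0],[0,-0.15,0,4,0,0,0],[0,-0.2,0,5.5,0,0,0],[0,-0.2,0,6,0,0,0]]
  ]
}}

```text
time: 22.0
tcp_pos: [0.6298, 0.0487, 0.1783]
orientation: [0.052, 1.548, -0.035]
ft_force: [0.5, 0.2, -0.6]
finger_gap: 0.0217
```

Call:
{"name": "carry_out", "arguments": {
  "motion": [
    [[0,-0.1,0,2,0,0,0],[0,-0.1,0,5,0,0,0],[0,-0.1,0,9,0,0,0],[0,-0.1,0,10,0,0,0],[0,-0.1,0,10,0,0,0]]
  ]
}}

```text
time: 22.5
tcp_pos: [0.6302, 0.0487, 0.2812]
orientation: [0.052, 1.542, -0.035]
ft_force: [-0.4, 0.4, -1.2]
finger_gap: 0.0216
```

```bash
python3 look.py 25
```

```text
[0.6282 0.0488 0.2768] [ 0.   -0.24 -1.23] hook [ 29.   51.1 291.4] 0.022080032215073278 22.6
[[0.021, 0.055, 0.998], [0.01, 0.998, -0.056], [-1.0, 0.011, 0.021]]
```

View pics/w25.png

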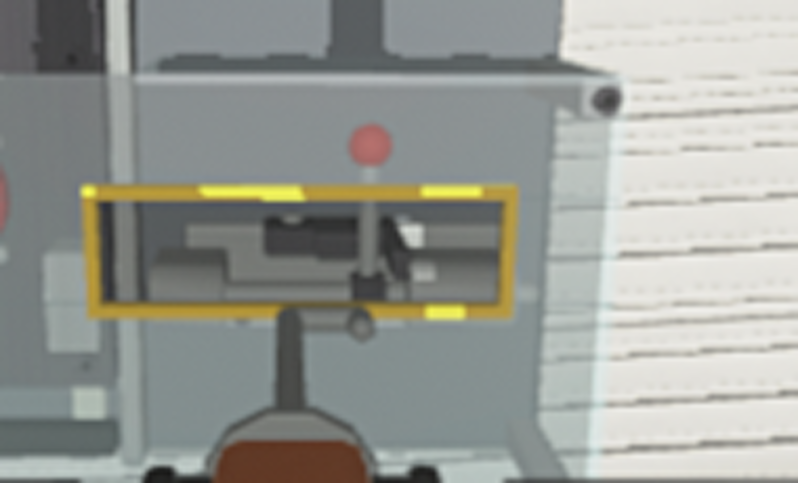

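View pics/g25.png

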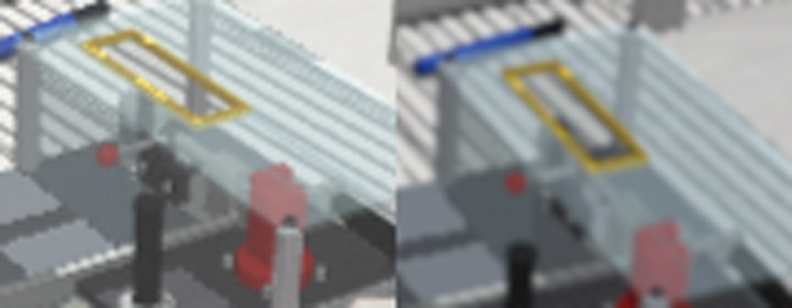

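The bolt is parked and the hook is out. Next I go to the front of the stand, turning back to the gripping yaw.

Call:
{"name": "carry_out", "arguments": {
  "motion": [
    [[0,-2.3,4.5,0,0,0,-0.03],[0,-4.6,9,0,0,0,-0.06],[0,-6.9,13.5,0,0,0,-0.1],[0,-9,18,0,0,0,-0.13],[0,-11,22,0,0,0,-0.153]]
  ]
}}

```text
time: 23.2
tcp_pos: [0.5156, 0.2703, 0.2734]
orientation: [0.171, 1.548, -0.158]
ft_force: [0.8, 1.0, 0.1]
finger_gap: 0.0216
```

```bash
cat > st.py <<'E'
from h import *
for i in range(3): get_image("wrist")
s=read_state(); R=cv2.Rodrigues(s["orientation"])[0]
print(s["time"],s["tcp_pos"].round(4),"gap",s["finger_gap"].__round__(4),s["ft_force"].round(2)); print(R.round(3).tolist())
R0=np.array([[0.014,.207,.978],[.005,.978,-.207],[-1,.007,.013]]); u,_,v=np.linalg.svd(R0); R0=u@v
print("to seat cm",((np.array([.5647,.3035,.1204])-s["tcp_pos"])*100).round(2),"rot",cv2.Rodrigues(R0@R.T)[0].ravel().round(3))
E
python3 st.py
```

```text
23.35 [0.5153 0.2711 0.2737] gap 0.0216 [-0.31 -0.16 -0.6 ]
[[0.017, 0.202, 0.979], [0.007, 0.979, -0.202], [-1.0, 0.01, 0.016]]
to seat cm [  4.94   3.24 -15.33] rot [-0.002  0.003 -0.005]
```

Call:
{"name": "carry_out", "arguments": {
  "motion": [
    [[0,-1,3,0,0,0,-0.005],[0,-1.8,5.3,-2,0,0,-0.005],[0,-1.8,5.3,-6,0,0,-0.005],[0,-1.8,5.3,-10,0,0,-0.005],[0,-1.8,5.3,-13.5,0,0,-0.005]]
  ]
}}

```text
time: 23.85
tcp_pos: [0.4966, 0.3224, 0.1352]
orientation: [0.169, 1.55, -0.159]
ft_force: [-0.3, -0.0, -1.4]
finger_gap: 0.0218
```

```bash
python3 st.py
python3 - <<'E'
from h import *
r=get_image("wrist"); cv2.imwrite("pics/w26.png",r["image"])
a=get_image("scene")["image"][90:190,235:315];b=get_image("side")["image"][95:195,240:320]
cv2.imwrite("pics/g26.png",cv2.resize(np.hstack([a,b]),None,fx=5,fy=5,interpolation=cv2.INTER_CUBIC))
E
```

```text
24.0 [0.4952 0.3217 0.1348] gap 0.0218 [-0.24  0.06 -0.13]
[[0.01, 0.208, 0.978], [0.003, 0.978, -0.208], [-1.0, 0.005, 0.009]]
to seat cm [ 6.95 -1.82 -1.44] rot [ 0.002 -0.004  0.001]
```

View pics/g26.png

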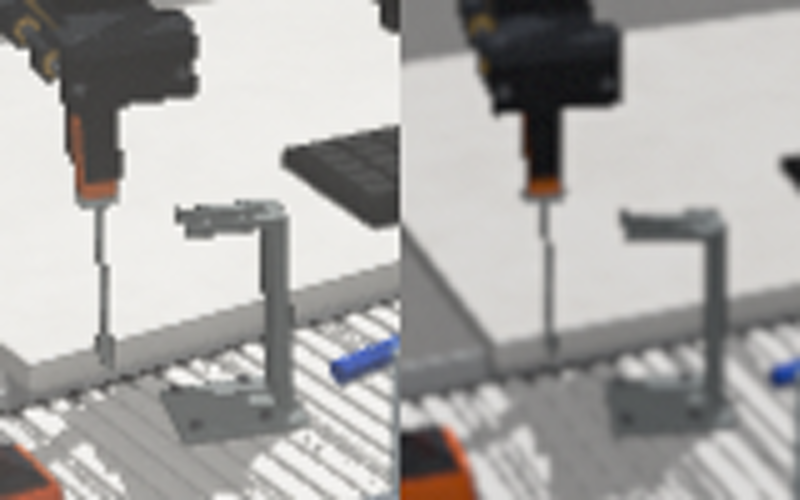

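Call:
{"name": "carry_out", "arguments": {
  "motion": [
    [[0,2,-0.3,0,0,0,0],[0,3.5,-0.76,0,0,0,0],[0,4.9,-1.2,0,0,0,0],[0,4.9,-1.2,0,0,0,0]]
  ]
}}

```text
time: 24.55
tcp_pos: [0.5501, 0.3114, 0.1419]
orientation: [0.173, 1.544, -0.157]
ft_force: [-0.2, -0.5, -1.1]
finger_gap: 0.0219
```

```bash
python3 st.py
python3 - <<'E'
from h import *
r=get_image("wrist"); cv2.imwrite("pics/w27.png",cv2.resize(r["image"][120:260,240:400],None,fx=5,fy=5,interpolation=cv2.INTER_CUBIC)[:600])
E
```

```text
24.7 [0.5483 0.312  0.1411] gap 0.0216 [-0.04 -0.64 -0.97]
[[0.021, 0.208, 0.978], [0.008, 0.978, -0.208], [-1.0, 0.012, 0.019]]
to seat cm [ 1.64 -0.85 -2.07] rot [-0.003  0.007  0.001]
```

View pics/w27.png

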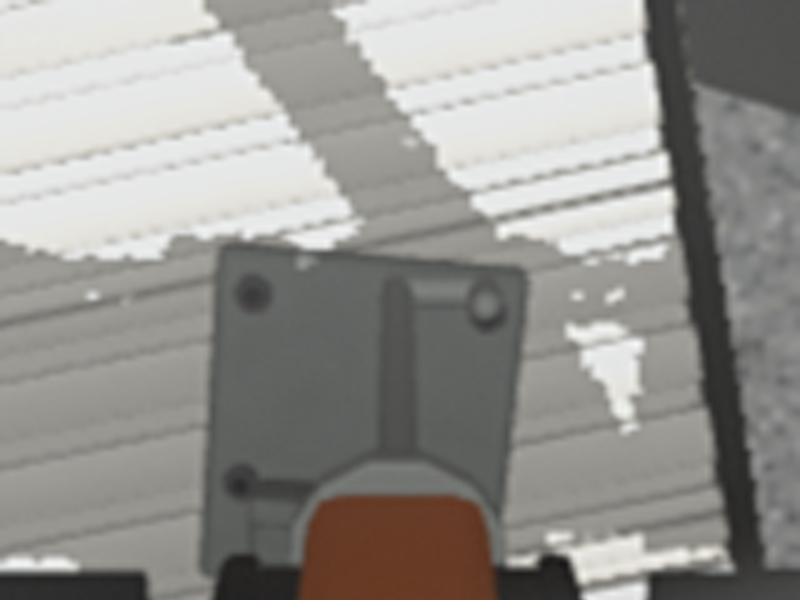

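Call:
{"name": "carry_out", "arguments": {
  "motion": [
    [[0,-0.1,-0.32,0,-0.003,0.007,0],[0,-0.1,-0.32,-0.4,-0.003,0.007,0],[0,-0.1,-0.32,-0.7,-0.003,0.007,0]]
  ]
}}

```text
time: 25.05
tcp_pos: [0.5468, 0.309, 0.1337]
orientation: [0.169, 1.552, -0.159]
ft_force: [0.3, 0.5, -1.1]
finger_gap: 0.0217
```

```bash
python3 st.py
```

```text
25.2 [0.5466 0.3089 0.1334] gap 0.0218 [-0.22  0.08 -0.77]
[[0.013, 0.208, 0.978], [0.004, 0.978, -0.208], [-1.0, 0.007, 0.011]]
to seat cm [ 1.81 -0.54 -1.3 ] rot [ 0.    -0.001  0.001]
```

Call:
{"name": "carry_out", "arguments": {
  "motion": [
    [[0,0.6,-0.18,0,0,0,0],[0,1.2,-0.36,0,0,0,0],[0,1.8,-0.54,0,0,0,0],[0,1.8,-0.54,-0.2,0,0,0]]
  ]
}}

```text
time: 25.6
tcp_pos: [0.566, 0.3031, 0.1318]
orientation: [0.17, 1.551, -0.16]
ft_force: [0.3, -0.0, 0.0]
finger_gap: 0.0222
```

```bash
python3 st.py
```

```text
25.75 [0.5644 0.3033 0.131 ] gap 0.022 [ 0.19  0.38 -1.46]
[[0.012, 0.208, 0.978], [0.004, 0.978, -0.208], [-1.0, 0.007, 0.011]]
to seat cm [ 0.03  0.02 -1.06] rot [ 0.    -0.002  0.001]
```

Aligned within 0.3 mm, so I lower onto the prongs.

Call:
{"name": "carry_out", "arguments": {
  "motion": [
    [[0,0.03,0.02,-0.4,0,0,0],[0,0.03,0.02,-0.8,0,0,0],[0,0.03,0.02,-1.05,0,0,0],[0,0.03,0.02,-1.05,0,0,0]]
  ]
}}

```text
time: 26.15
tcp_pos: [0.5646, 0.3036, 0.1211]
orientation: [0.168, 1.553, -0.16]
ft_force: [-3.0, -0.9, 3.8]
finger_gap: 0.0218
```

```bash
python3 st.py
python3 - <<'E'
from h import *
a=get_image("scene")["image"][90:190,235:315];b=get_image("side")["image"][95:195,240:320]
cv2.imwrite("pics/g28.png",cv2.resize(np.hstack([a,b]),None,fx=5,fy=5,interpolation=cv2.INTER_CUBIC))
E
```

```text
26.3 [0.5646 0.3036 0.121 ] gap 0.0221 [-2.29 -0.78  5.24]
[[0.012, 0.208, 0.978], [0.004, 0.978, -0.208], [-1.0, 0.007, 0.011]]
to seat cm [ 0.01 -0.01 -0.06] rot [ 0.    -0.002  0.001]
```

View pics/g28.png

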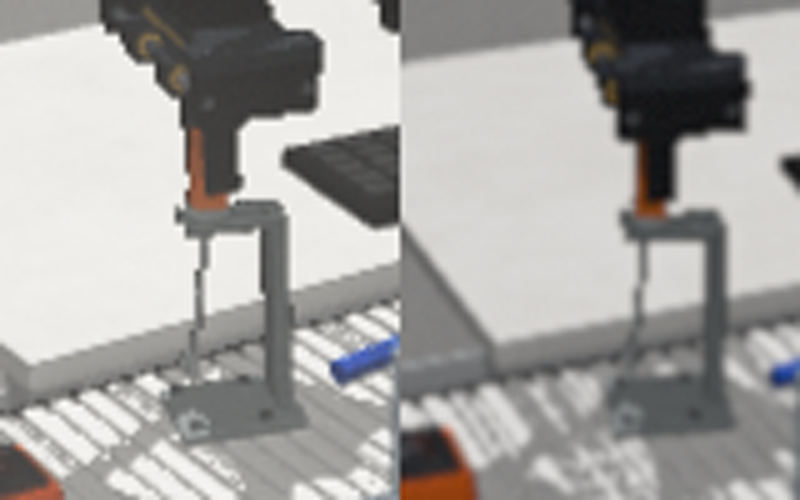

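The hook is down but its stem leans in both views: the lower end is toward -x, and Fz is +5 N. The collar may be on the front lips. I'll look closer.

Run:
```python
from h import *
r=get_image("wrist"); cv2.imwrite("pics/w29.png",cv2.resize(r["image"][140:260,250:390],None,fx=5,fy=5,interpolation=cv2.INTER_CUBIC))
s=read_state(); print(s["moment"],s["ft_force"])
```

```text
[-0.24462648  0.56428587 -0.01088804] [-3.36313239 -0.95948244  5.89228217]
```

View pics/w29.png

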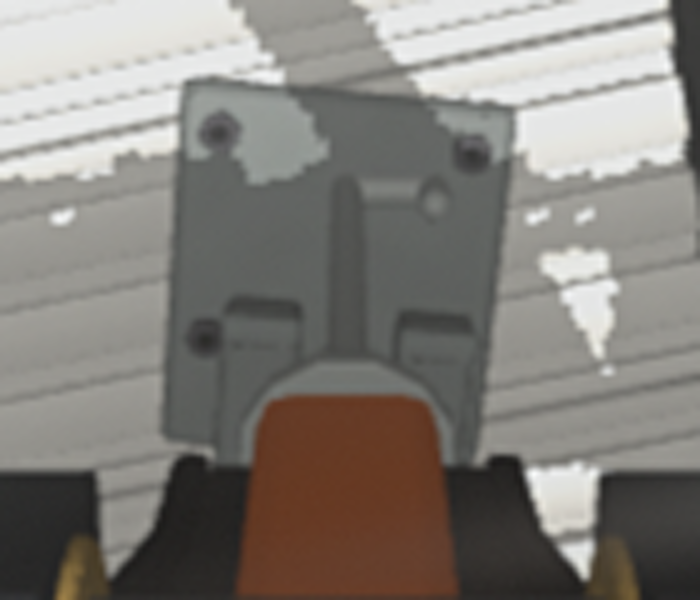

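The collar sits behind the lips (rows 310 and 360), but the hook has pivoted about 0.1 rad in the pads, probably from touching a prong end on the way in. I'll lift slightly, shift 3 mm into the fork and set it down so the collar lies flat, then release.

Call:
{"name": "carry_out", "arguments": {
  "motion": [
    [[0,0,0,0.3,0,0,0],[0,0.3,-0.09,0.3,0,0,0],[0,0.3,-0.09,0.3,0,0,0],[0,0.3,-0.09,0.1,0,0,0]]
  ]
}}

```text
time: 26.85
tcp_pos: [0.5678, 0.3026, 0.1218]
orientation: [0.169, 1.553, -0.16]
ft_force: [-0.2, -0.6, -1.0]
finger_gap: 0.0218
```

```bash
python3 st.py
```

```text
27.0 [0.5674 0.3026 0.1215] gap 0.0217 [-0.49  0.6  -0.19]
[[0.011, 0.208, 0.978], [0.004, 0.978, -0.208], [-1.0, 0.006, 0.01]]
to seat cm [-0.27  0.09 -0.11] rot [ 0.001 -0.003  0.001]
```

Call:
{"name": "carry_out", "arguments": {
  "motion": [
    [[45,0,0,0,0,0,0],[45,0,0,0,0,0,0],[45,0,0,0,0,0,0],[45,0,0,0,0,0,0]]
  ]
}}

```text
time: 27.4
tcp_pos: [0.5675, 0.3027, 0.1217]
orientation: [0.168, 1.553, -0.16]
ft_force: [0.1, 0.4, -0.5]
finger_gap: 0.0382
```

```bash
python3 st.py;  python3 - <<'E'
from h import *
r=get_image("wrist"); cv2.imwrite("pics/w30.png",cv2.resize(r["image"][140:260,250:390],None,fx=5,fy=5,interpolation=cv2.INTER_CUBIC))
a=get_image("scene")["image"][90:190,235:315];b=get_image("side")["image"][95:195,240:320]
cv2.imwrite("pics/g30.png",cv2.resize(np.hstack([a,b]),None,fx=5,fy=5,interpolation=cv2.INTER_CUBIC))
E
```

```text
27.55 [0.5675 0.3026 0.1216] gap 0.0389 [-0.06  0.39 -0.26]
[[0.012, 0.208, 0.978], [0.004, 0.978, -0.208], [-1.0, 0.006, 0.01]]
to seat cm [-0.28  0.09 -0.12] rot [ 0.    -0.003  0.001]
```

View pics/g30.png

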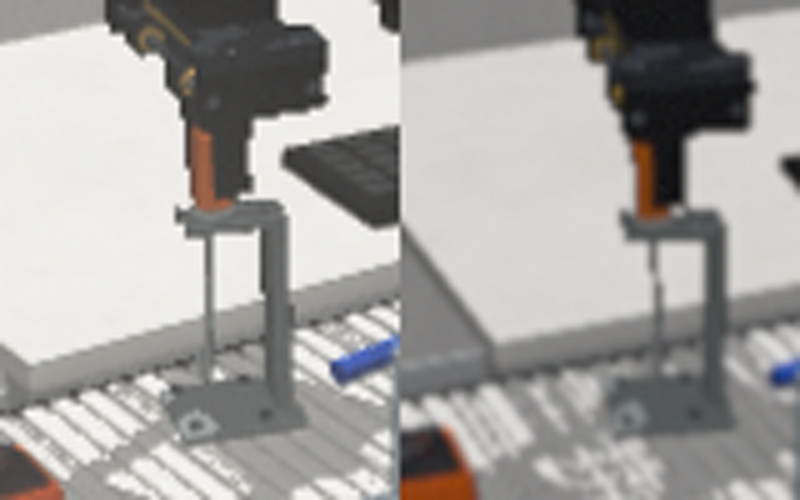

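View pics/w30.png

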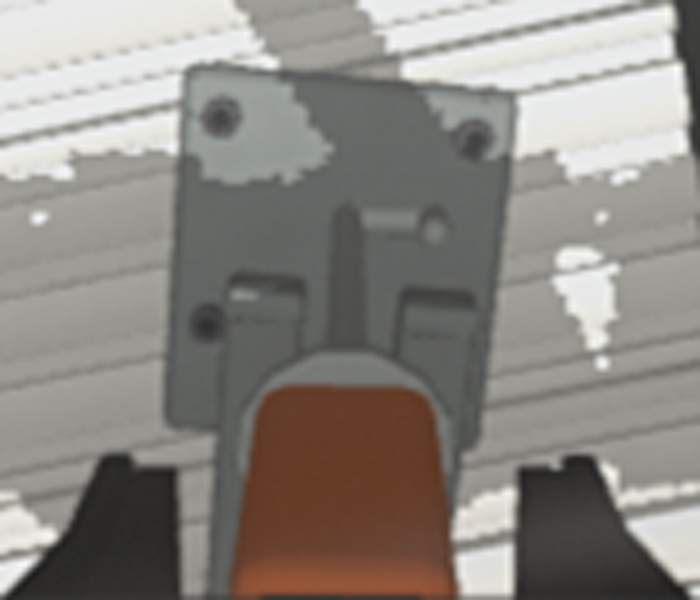

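The hook is released and hangs nearly upright in the fork. I open wider and rise.

Call:
{"name": "carry_out", "arguments": {
  "motion": [
    [[75,0,0,0,0,0,0],[75,0,0,0,0,0,0],[75,0,0,0,0,0,0],[75,0,0,0.5,0,0,0],[75,0,0,1.5,0,0,0]]
  ]
}}

```text
time: 28.2
tcp_pos: [0.5668, 0.3023, 0.1361]
orientation: [0.168, 1.555, -0.161]
ft_force: [0.6, -0.2, 0.9]
finger_gap: 0.064
```

Call:
{"name": "carry_out", "arguments": {
  "motion": [
    [[75,0,0,3,0,0,0],[75,0,0,6,0,0,0],[75,0,0,10,0,0,0],[75,0,0,14,0,0,0],[75,0,0,14,0,0,0]]
  ]
}}

```text
time: 28.7
tcp_pos: [0.5701, 0.3037, 0.2857]
orientation: [0.172, 1.543, -0.156]
ft_force: [0.5, 0.1, 1.0]
finger_gap: 0.0652
```

```bash
python3 st.py;  python3 - <<'E'
from h import *
rs=[get_image(n) for n in("scene","side")]
a=rs[0]["image"][110:185,262:302]; b=rs[1]["image"][110:185,272:312]
cv2.imwrite("pics/g31.png",cv2.resize(np.hstack([a,b]),None,fx=8,fy=8,interpolation=cv2.INTER_NEAREST))
# ideal upright stem projections
for p in ((.5667,.3034,.189),(.5667,.3034,.139),(.5667,.3034,.125),(.5667,.3034,.03)):
  print(p,[(np.array((proj(r,p)-o+.5)*8)+[k,0]).round() for r,o,k in zip(rs,((262,110),(272,110)),(0,320))])
E
```

```text
28.85 [0.5668 0.3023 0.2768] gap 0.0652 [ 0.46 -0.8  -0.37]
[[0.011, 0.208, 0.978], [0.004, 0.978, -0.208], [-1.0, 0.006, 0.01]]
to seat cm [ -0.21   0.12 -15.64] rot [ 0.001 -0.003  0.001]
(0.5667, 0.3034, 0.189) [array([128.,  48.]), array([476.,  99.])]
(0.5667, 0.3034, 0.139) [array([133., 174.]), array([477., 221.])]
(0.5667, 0.3034, 0.125) [array([135., 209.]), array([477., 254.])]
(0.5667, 0.3034, 0.03) [array([144., 437.]), array([480., 468.])]
```

View pics/g31.png

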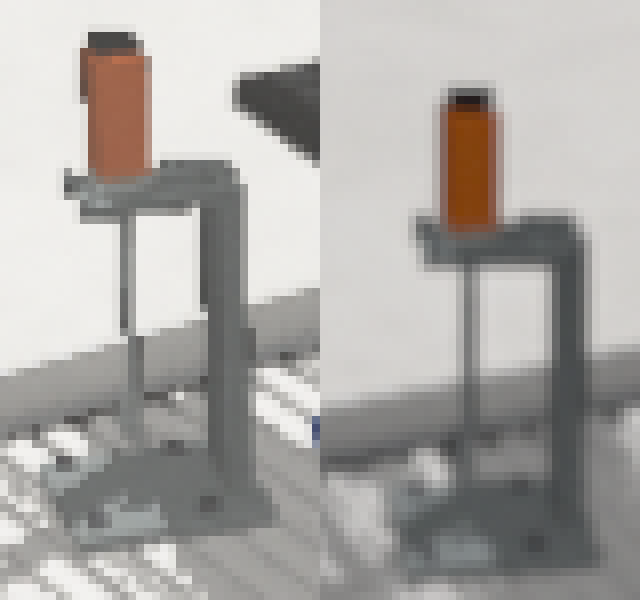

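The hook hangs upright, about 3 mm from its first position and well inside the 12 mm. Next I go over the station to locate the pull post.

Call:
{"name": "carry_out", "arguments": {
  "motion": [
    [[75,1,-4.5,0,0,0,0.03],[75,2,-9,0,0,0,0.06],[75,3,-13.5,0,0,0,0.1],[75,4,-18,0,0,0,0.13],[75,5,-22,0,0,0,0.147]]
  ]
}}

```text
time: 29.45
tcp_pos: [0.6153, 0.0799, 0.2729]
orientation: [0.051, 1.566, -0.046]
ft_force: [0.7, 0.1, 0.7]
finger_gap: 0.0656
```

Call:
{"name": "carry_out", "arguments": {
  "motion": [
    [[75,0.5,-4.5,0,0,0,0],[75,1,-9,0,0,0,0],[75,1,-13.5,0,0,0,0],[75,1,-14,0,0,0,0]]
  ]
}}

```text
time: 29.85
tcp_pos: [0.6243, -0.0653, 0.2707]
orientation: [0.054, 1.57, -0.051]
ft_force: [0.8, 0.3, -1.2]
finger_gap: 0.0652
```

```bash
for i in 1 2; do python3 st.py; done
python3 - <<'E'
from h import *
r=get_image("wrist"); cv2.imwrite("pics/w32.png",r["image"]); np.savez("pics/w32.npz",pose=r["pose"],mtx=r["mtx"],d=r["distortion"])
cv2.imwrite("pics/w32a.png",cv2.resize(r["image"][20:140,230:390],None,fx=5,fy=5,interpolation=cv2.INTER_CUBIC))
E
```

```text
30.0 [ 0.6247 -0.06    0.2716] gap 0.0651 [ 0.03  0.   -0.48]
[[0.002, 0.063, 0.998], [0.004, 0.998, -0.063], [-1.0, 0.005, 0.002]]
to seat cm [ -6.    36.35 -15.12] rot [ 0.001 -0.012 -0.146]
30.15 [ 0.6252 -0.0584  0.2725] gap 0.0655 [ 0.04 -0.12  0.08]
[[0.003, 0.06, 0.998], [0.004, 0.998, -0.06], [-1.0, 0.004, 0.003]]
to seat cm [ -6.05  36.19 -15.21] rot [ 0.002 -0.01  -0.149]
```

View pics/w32.png

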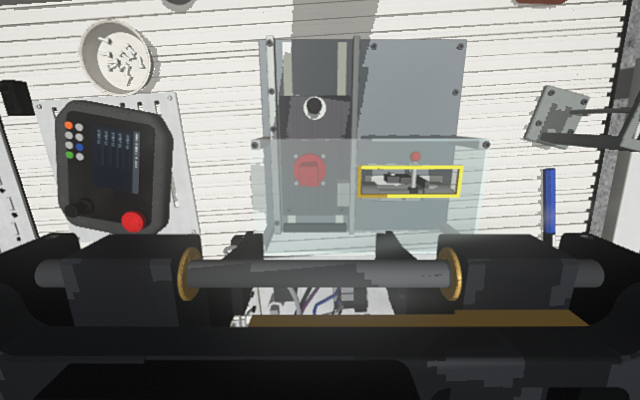

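View pics/w32a.png

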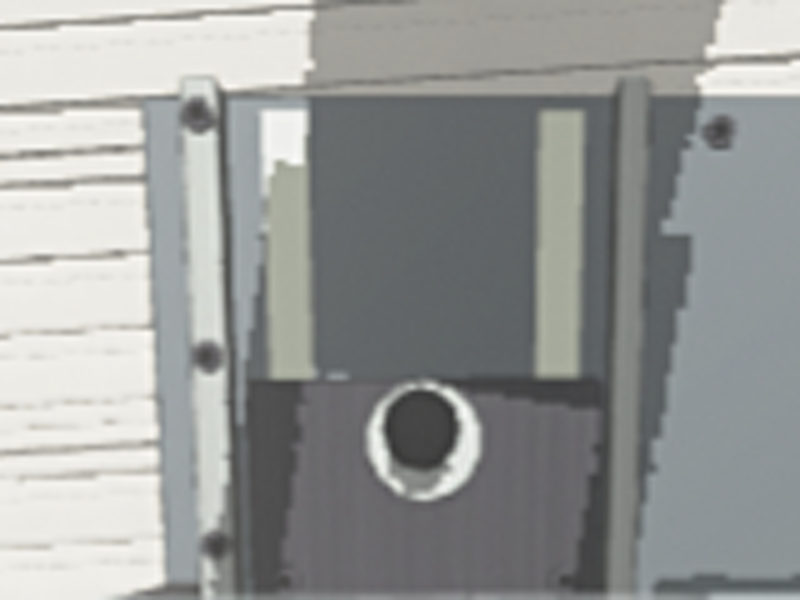

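Run:
```python
from h import *
d=np.load("pics/w32.npz"); r=dict(pose=d["pose"],mtx=d["mtx"],distortion=d["d"])
p=onz(r,(230+420/5,20+428/5),.098); print(p,w2st(p))
print("ring",w2st(onz(r,(230+423/5,20+440/5),.03)))
s=read_state(); print(s["tcp_pos"])
```

```text
[ 0.53738877 -0.05792056  0.098     ] [-56.54907757 -61.69304027  98.        ]
ring [-56.6305734  -61.66651472  30.        ]
[ 0.62528199 -0.0584093   0.27270533]
```

The post axis is at (0.5374, -0.0579), station (-56.5, -61.7), against the expected (-58, -63). I go over it and descend.

Call:
{"name": "carry_out", "arguments": {
  "motion": [
    [[75,-4.5,0,0,0,0,0],[75,-8.9,0,-2,0,0,0],[75,-8.9,0,-7,0,0,0],[75,-8.9,0,-12,0,0,0],[75,-8.9,0,-15,0,0,0]]
  ]
}}

```text
time: 30.7
tcp_pos: [0.5341, -0.0566, 0.1194]
orientation: [0.049, 1.57, -0.042]
ft_force: [-0.6, 0.1, 0.1]
finger_gap: 0.0653
```

```bash
python3 st.py
python3 - <<'E'
from h import *
r=get_image("wrist"); cv2.imwrite("pics/w33.png",cv2.resize(r["image"][140:300,200:440],None,fx=3.3,fy=3.3,interpolation=cv2.INTER_CUBIC))
a=get_image("scene")["image"][150:250,300:400];b=get_image("side")["image"][150:250,290:390]
cv2.imwrite("pics/g33.png",cv2.resize(np.hstack([a,b]),None,fx=4,fy=4,interpolation=cv2.INTER_CUBIC))
E
```

```text
30.85 [ 0.5346 -0.057   0.121 ] gap 0.0652 [0.3  0.62 1.67]
[[-0.001, 0.058, 0.998], [0.005, 0.998, -0.058], [-1.0, 0.005, -0.001]]
to seat cm [ 3.01 36.05 -0.06] rot [ 0.001 -0.014 -0.15 ]
```

View pics/w33.png

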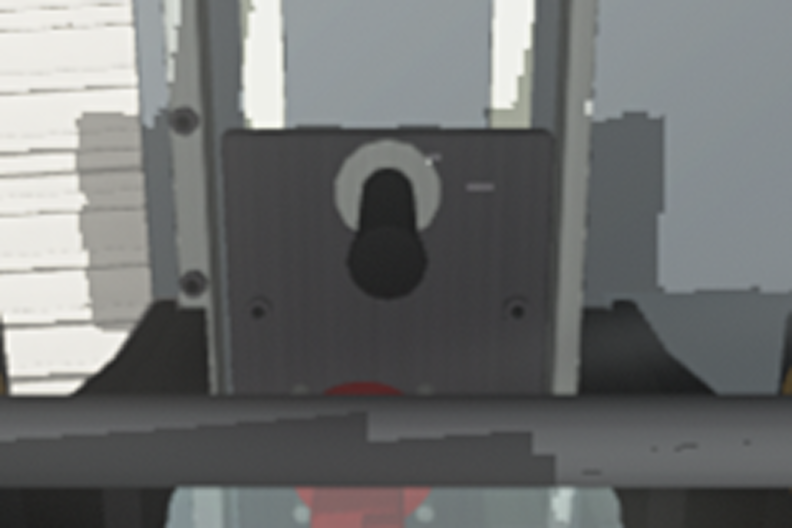

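View pics/g33.png

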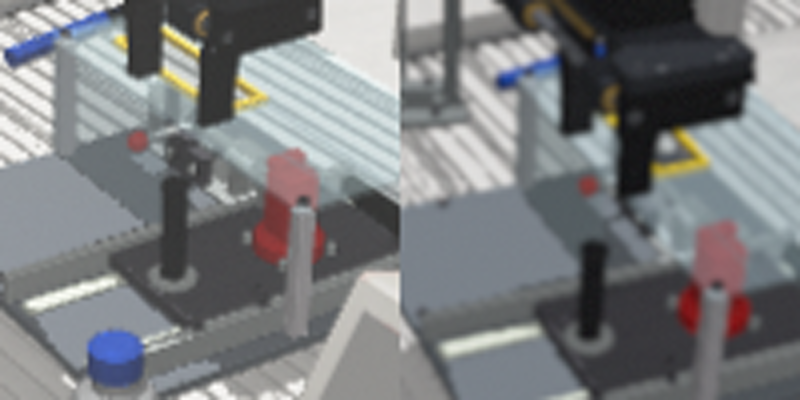

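Call:
{"name": "carry_out", "arguments": {
  "motion": [
    [[75,0.15,-0.1,-2,0,0,0],[75,0.15,-0.1,-4.5,0,0,0],[75,0.15,-0.1,-6.5,0,0,0],[75,0.15,-0.1,-7,0,0,0]]
  ]
}}

```text
time: 31.4
tcp_pos: [0.54, -0.0593, 0.0555]
orientation: [0.048, 1.563, -0.044]
ft_force: [0.2, 0.5, 0.6]
finger_gap: 0.0654
```

```bash
python3 st.py
python3 - <<'E'
from h import *
r=get_image("wrist"); cv2.imwrite("pics/w34.png",cv2.resize(r["image"][140:300,200:440],None,fx=3.3,fy=3.3,interpolation=cv2.INTER_CUBIC))
a=get_image("scene")["image"][150:250,300:400];b=get_image("side")["image"][150:250,290:390]
cv2.imwrite("pics/g34.png",cv2.resize(np.hstack([a,b]),None,fx=4,fy=4,interpolation=cv2.INTER_CUBIC))
E
```

```text
31.55 [ 0.5412 -0.0597  0.0573] gap 0.0652 [ 0.57 -1.71  0.62]
[[0.01, 0.059, 0.998], [0.002, 0.998, -0.059], [-1.0, 0.003, 0.01]]
to seat cm [ 2.35 36.32  6.31] rot [ 0.004 -0.003 -0.15 ]
```

View pics/w34.png

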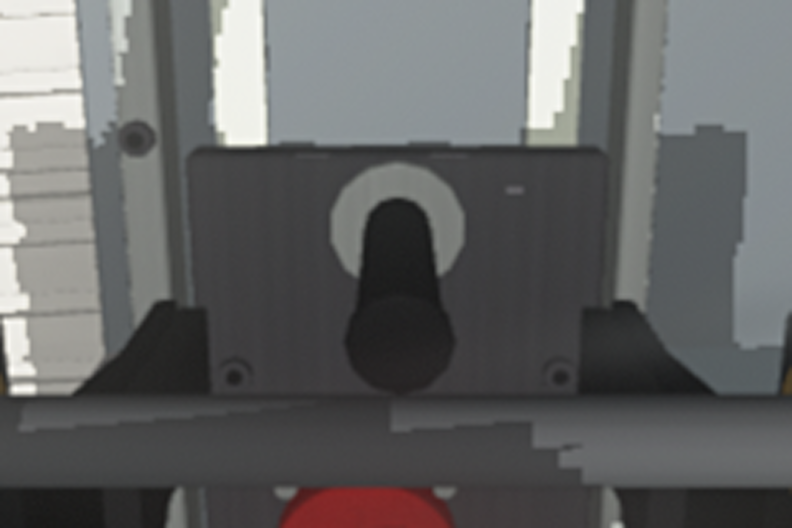

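View pics/g34.png

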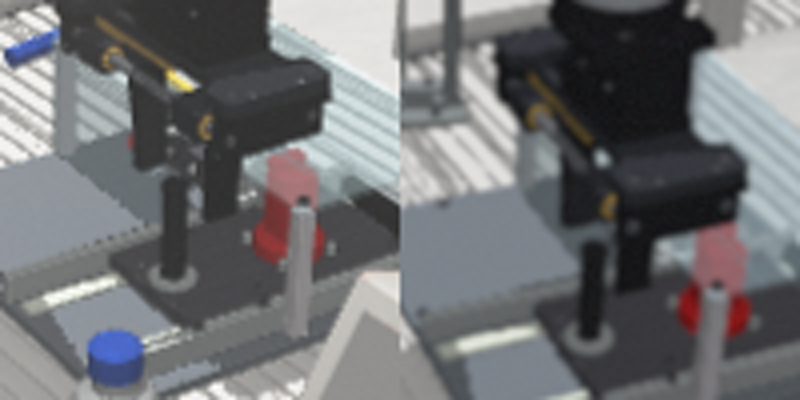

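Call:
{"name": "carry_out", "arguments": {
  "motion": [
    [[75,-0.4,0.1,0,0,0,0],[75,-0.4,0.1,-1,0,0,0],[75,-0.4,0.1,-2,0,0,0],[75,-0.4,0.1,-2.6,0,0,0],[75,-0.4,0.1,-2.6,0,0,0]]
  ]
}}

```text
time: 32.2
tcp_pos: [0.5358, -0.0584, 0.0295]
orientation: [0.048, 1.563, -0.044]
ft_force: [0.7, 1.0, 0.6]
finger_gap: 0.0656
```

```bash
python3 st.py
python3 - <<'E'
from h import *
r=get_image("wrist"); cv2.imwrite("pics/w35.png",cv2.resize(r["image"][140:300,200:440],None,fx=3.3,fy=3.3,interpolation=cv2.INTER_CUBIC))
a=get_image("scene")["image"][150:250,300:400];b=get_image("side")["image"][150:250,290:390]
cv2.imwrite("pics/g35.png",cv2.resize(np.hstack([a,b]),None,fx=4,fy=4,interpolation=cv2.INTER_CUBIC))
E
```

```text
32.35 [ 0.5374 -0.0588  0.0313] gap 0.0653 [ 0.49  0.28 -0.59]
[[0.011, 0.059, 0.998], [0.002, 0.998, -0.059], [-1.0, 0.003, 0.011]]
to seat cm [ 2.73 36.23  8.91] rot [ 0.005 -0.003 -0.15 ]
```

View pics/w35.png

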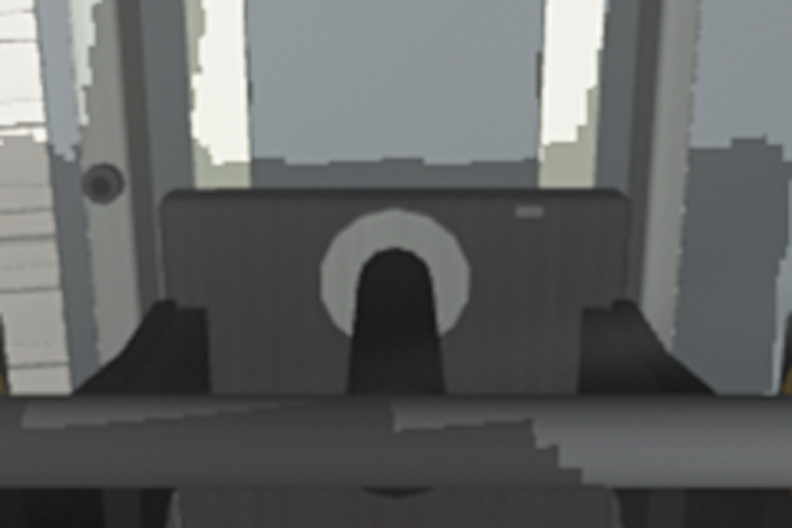

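View pics/g35.png

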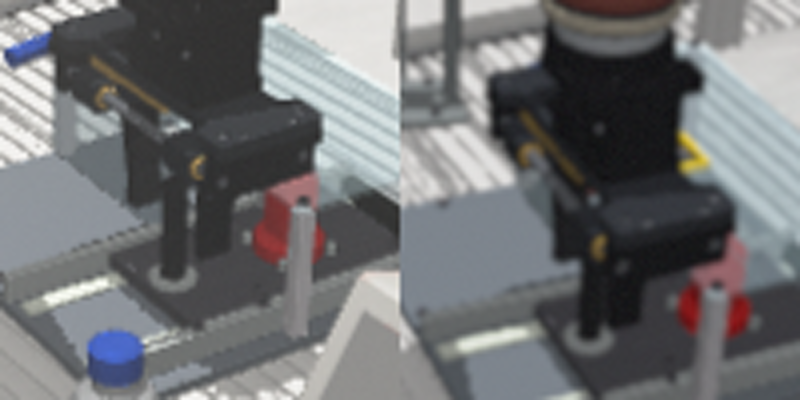

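The post stands between the fingers (column 395, finger edges 210 and 580). I close on it.

Call:
{"name": "carry_out", "arguments": {
  "motion": [
    [[0,0,0,0,0,0,0],[0,0,0,0,0,0,0],[0,0,0,0,0,0,0],[0,0,0,0,0,0,0],[0,0,0,0,0,0,0]]
  ],
  "grip_force": 20
}}

```text
time: 33.0
tcp_pos: [0.5377, -0.0589, 0.0318]
orientation: [0.048, 1.559, -0.045]
ft_force: [0.3, 0.2, -0.2]
finger_gap: 0.0331
```

Call:
{"name": "carry_out", "arguments": {
  "motion": [
    [[0,0,0,0,0,0,0],[0,0,0,0,0,0,0],[0,0,0,0,0,0,0]]
  ]
}}

```text
time: 33.3
tcp_pos: [0.5377, -0.0585, 0.0318]
orientation: [0.048, 1.559, -0.044]
ft_force: [0.2, 1.5, 0.4]
finger_gap: 0.0157
```

```bash
python3 st.py
```

```text
33.45 [ 0.5377 -0.0585  0.0318] gap 0.0158 [0.32 1.34 0.23]
[[0.012, 0.059, 0.998], [0.002, 0.998, -0.059], [-1.0, 0.003, 0.011]]
to seat cm [ 2.7  36.2   8.86] rot [ 0.004 -0.002 -0.15 ]
```

The gap is 15.8 mm, so the 16 mm post is gripped. Now a gentle pull along station -x.

Call:
{"name": "carry_out", "arguments": {
  "motion": [
    [[0,-0.3,0.02,0,0,0,0],[0,-0.7,0.04,0,0,0,0],[0,-1.2,0.07,0,0,0,0],[0,-1.7,0.1,0,0,0,0],[0,-2,0.12,0,0,0,0]]
  ]
}}

```text
time: 33.95
tcp_pos: [0.5171, -0.0573, 0.0318]
orientation: [0.048, 1.559, -0.044]
ft_force: [2.2, 1.9, -1.5]
finger_gap: 0.0157
```

```bash
python3 st.py; python3 look.py 36
```

```text
34.1 [ 0.5168 -0.0573  0.0317] gap 0.016 [-1.68  1.01  0.88]
[[0.01, 0.059, 0.998], [0.002, 0.998, -0.059], [-1.0, 0.003, 0.01]]
to seat cm [ 4.79 36.08  8.87] rot [ 0.004 -0.003 -0.15 ]
[ 0.5172 -0.0573  0.0317] [-1.48  1.11  1.  ] hook [-75.1 -61.8  46.3] 0.015414304061711556 34.2
[[0.011, 0.059, 0.998], [0.002, 0.998, -0.059], [-1.0, 0.003, 0.01]]
```

View pics/g36.png

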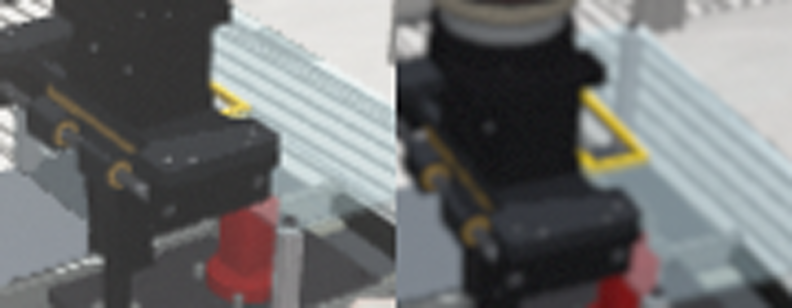

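The pallet moved 20.5 mm with little force and the spindle came along. I continue to the stop.

Call:
{"name": "carry_out", "arguments": {
  "motion": [
    [[0,-0.4,0.02,0,0,0,0],[0,-1,0.06,0,0,0,0],[0,-1.7,0.1,0,0,0,0],[0,-2.3,0.14,0,0,0,0],[0,-2.6,0.16,0,0,0,0]]
  ]
}}

```text
time: 34.8
tcp_pos: [0.4908, -0.0558, 0.0318]
orientation: [0.048, 1.559, -0.044]
ft_force: [2.1, 0.1, -2.6]
finger_gap: 0.0155
```

Call:
{"name": "carry_out", "arguments": {
  "motion": [
    [[0,-0.4,0.02,0,0,0,0],[0,-0.9,0.05,0,0,0,0],[0,-1.4,0.08,0,0,0,0],[0,-1.9,0.11,0,0,0,0],[0,-2.0,0.12,0,0,0,0]]
  ]
}}

```text
time: 35.3
tcp_pos: [0.4702, -0.0546, 0.0318]
orientation: [0.048, 1.56, -0.044]
ft_force: [0.7, 0.0, -2.8]
finger_gap: 0.0162
```

```bash
python3 st.py
```

```text
35.45 [ 0.4702 -0.0546  0.0318] gap 0.0158 [-1.65  0.16  1.05]
[[0.01, 0.059, 0.998], [0.002, 0.998, -0.059], [-1.0, 0.002, 0.01]]
to seat cm [ 9.45 35.81  8.86] rot [ 0.004 -0.004 -0.15 ]
```

Moved 67.5 mm so far. A little more to reach the stop.

Call:
{"name": "carry_out", "arguments": {
  "motion": [
    [[0,-0.15,0.01,0,0,0,0],[0,-0.3,0.02,0,0,0,0],[0,-0.3,0.02,0,0,0,0]]
  ]
}}

```text
time: 35.75
tcp_pos: [0.4678, -0.0545, 0.0318]
orientation: [0.048, 1.559, -0.045]
ft_force: [3.5, 0.1, -4.0]
finger_gap: 0.0159
```

```bash
python3 st.py; python3 look.py 37
```

```text
35.9 [ 0.4677 -0.0545  0.0318] gap 0.0157 [ 5.64  0.71 -4.03]
[[0.011, 0.059, 0.998], [0.002, 0.998, -0.059], [-1.0, 0.002, 0.011]]
to seat cm [ 9.7  35.8   8.86] rot [ 0.005 -0.003 -0.15 ]
[ 0.4677 -0.0545  0.0318] [ 5.1   0.33 -4.31] hook [-124.7  -62.1   46.4] 0.016066108778250345 36.0
[[0.011, 0.059, 0.998], [0.002, 0.998, -0.059], [-1.0, 0.002, 0.011]]
```

View pics/g37.png

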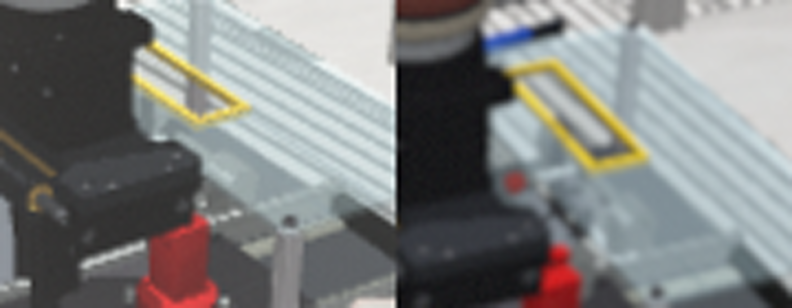

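The stop is reached: 70 mm of travel with Fx at +5 N. I release and rise.

Call:
{"name": "carry_out", "arguments": {
  "motion": [
    [[60,0.05,0,0,0,0,0],[60,0.05,0,0,0,0,0],[60,0.05,0,0,0,0,0],[60,0.05,0,0,0,0,0],[60,0.05,0,0,0,0,0]]
  ]
}}

```text
time: 36.6
tcp_pos: [0.4681, -0.0545, 0.0318]
orientation: [0.048, 1.56, -0.045]
ft_force: [0.0, 0.1, 0.2]
finger_gap: 0.0473
```

Call:
{"name": "carry_out", "arguments": {
  "motion": [
    [[60,0,0,0.5,0,0,0],[60,0,0,2,0,0,0],[60,0,0,4,0,0,0],[60,0,0,7,0,0,0],[60,0,0,10,0,0,0]]
  ]
}}

```text
time: 37.1
tcp_pos: [0.4676, -0.0544, 0.1329]
orientation: [0.048, 1.561, -0.044]
ft_force: [1.6, -0.2, 0.1]
finger_gap: 0.0519
```

Call:
{"name": "carry_out", "arguments": {
  "motion": [
    [[60,0,0,4,0,0,0],[60,0,0,8,0,0,0],[60,3,0,12,0,0,0],[60,6,0,14,0,0,0],[60,9,0,14,0,0,0]]
  ]
}}

```text
time: 37.6
tcp_pos: [0.5607, -0.0549, 0.2785]
orientation: [0.047, 1.552, -0.046]
ft_force: [0.8, -0.1, -0.5]
finger_gap: 0.0522
```

```bash
for i in 1 2; do python3 st.py; done
python3 - <<'E'
from h import *
r=get_image("wrist"); cv2.imwrite("pics/w38.png",r["image"])
cv2.imwrite("pics/s38.png",get_image("scene")["image"]); cv2.imwrite("pics/d38.png",get_image("side")["image"])
E
```

```text
37.75 [ 0.5581 -0.0544  0.2725] gap 0.0523 [-0.34  0.49 -0.65]
[[0.008, 0.058, 0.998], [0.002, 0.998, -0.058], [-1.0, 0.003, 0.008]]
to seat cm [  0.66  35.79 -15.21] rot [ 0.004 -0.005 -0.15 ]
37.9 [ 0.5565 -0.0543  0.2723] gap 0.0522 [ 0.26 -0.21 -0.41]
[[0.008, 0.059, 0.998], [0.002, 0.998, -0.059], [-1.0, 0.003, 0.008]]
to seat cm [  0.82  35.78 -15.19] rot [ 0.004 -0.006 -0.15 ]
```

View pics/s38.png

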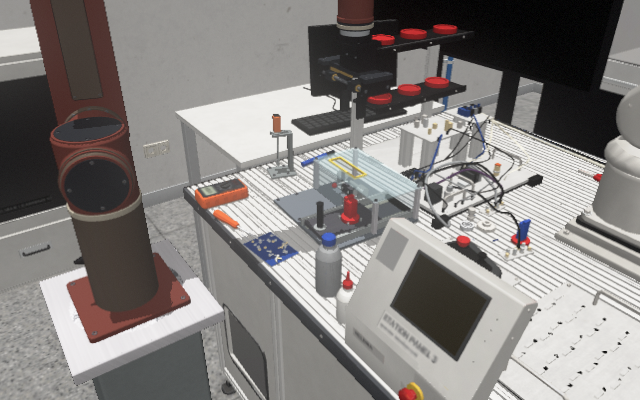

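View pics/w38.png

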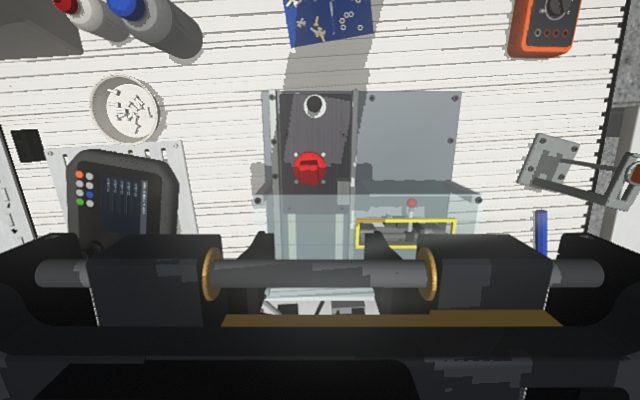

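The pallet is out, the spindle stands on it at (310,168), the ball is still parked at (412,203), and the bottles and meter look unmoved. One last numeric check of the hook, ball, post and meter.

Run:
```python
from h import *
rs=[get_image(n) for n in("scene","side")]
a=rs[0]["image"][110:185,262:302]; b=rs[1]["image"][110:185,272:312]
cv2.imwrite("pics/g39.png",cv2.resize(np.hstack([a,b]),None,fx=8,fy=8,interpolation=cv2.INTER_NEAREST))
C=[]
for r,(x0,x1,y0,y1) in zip(rs,((320,345,170,195),(322,348,183,205))):
    im=r["image"].astype(int); m=np.zeros(im.shape[:2],np.uint8); m[y0:y1,x0:x1]=(im[...,2]-np.maximum(im[...,0],im[...,1])>40)[y0:y1,x0:x1]
    n,l,s,c=cv2.connectedComponentsWithStats(m); i=1+np.argmax(s[1:,4]); C.append(c[i]); print(s[i],c[i])
x,e=tri(rs,C); print("ball st",w2st(x).round(1),e)
for p in((8,80.5,42),(8,80.5,51)): print([proj(r,st2w(p)).round(1) for r in rs])
for nm,i in(("scene",0),("side",1)):
    o=cv2.imread(f"pics/{nm}0.png"); d=cv2.absdiff(o,rs[i]["image"]).max(2)
    for k,(x0,x1,y0,y1) in {"meter":(190,260,175,215),"clean":(285,345,230,330)}.items(): print(nm,k,int((d[y0:y1,x0:x1]>60).sum()))
r=get_image("wrist"); print("post",w2st(onz(r,(315,104),.098)).round(1))
```

```text
[332 183   5   4  16] [333.9375 184.6875]
[335 195   4   3  11] [336.63636364 195.90909091]
ball st [ 8.4 81.2 42.1] [np.float64(0.0013279657055173622), np.float64(0.0013279657055172715)]
[array([334.2, 185.2]), array([336.4, 195.7])]
[array([334.3, 182.4]), array([336.5, 193. ])]
scene meter 0
scene clean 512
side meter 0
side clean 722
post [-125.4  -61.2   98. ]
```

View pics/g39.png

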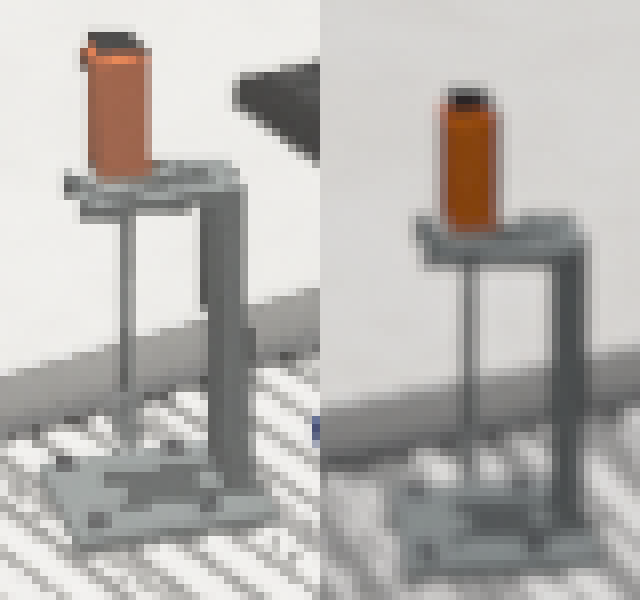

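Run:
```python
from h import *
for nm in("scene","side"):
    o=cv2.imread(f"pics/{nm}0.png"); n=get_image(nm)["image"]
    for k,(lo,hi,(x0,x1,y0,y1)) in {"bluecap":((100,150,80),(130,255,255),(285,345,225,275)),"redtip":((0,140,90),(5,255,255),(300,355,270,330))}.items():
        for im in(o,n):
            m=cv2.inRange(cv2.cvtColor(im,cv2.COLOR_BGR2HSV),lo,hi)[y0:y1,x0:x1]; ys,xs=np.nonzero(m); print(nm,k,len(xs),xs.mean().round(2),ys.mean().round(2))
hand_in()
```

```text
scene bluecap 72 42.93 11.43
scene bluecap 78 43.19 11.41
scene redtip 75 47.16 12.17
scene redtip 77 47.27 12.22
side bluecap 166 18.36 40.77
side bluecap 171 18.39 40.43
side redtip 56 14.09 48.16
side redtip 56 13.89 48.16
the job is handed in; nothing more can be done
```

I handed the job in at about 38 s of the 64 s allowed. By my last camera checks every requirement is met, though `hand_in()` gives no verdict.

- **Bolt:** I lifted the arm with the hook alone and drew the bolt to its stop. The strongest averaged reading was about 5.5 N sideways. It then went into the parking notch. The ball last measured at station (8.4, 81.2, 42.1) mm, so the bolt is drawn about 41 mm with the arm fully down.
- **Pallet:** I pulled it 70 mm by the post until it met the front stop. The spindle is still standing on it, and the post now measures at station x -125.
- **Hook:** It hangs upright and still in its stand, about 3 mm from where it started; the limit is 12 mm.
- **Bench:** The meter and both bottles match the first pictures to within about 0.4 pixel. The robot was clear of everything at hand-in.

Four things did not go cleanly or disagreed:
- **Fingertip height:** The real fingertips are about 30 mm above the reported TCP. My first grasp therefore shut above the handle without harm, and I allowed for the offset afterwards.
- **Hook tilt:** The hook pivoted about 0.1 rad in the gripper while going back into the stand, probably from touching a prong. It settled upright once I repositioned and released it.
- **Catch plate offset:** The camera gave an offset (c) of about 15.7 mm; the point where the hook stopped implied about 17 mm.
- **Bottle check:** A plain picture-difference check around the grey bottle flagged changes. I put these down to shadows and the moved pallet, since the cap and tip positions matched.

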